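# Clear and reload the light-shade station

### The arm

A 7-joint arm with a two-finger parallel gripper is mounted at the origin on the work surface. World frame = base frame: x ahead of the robot, y to its left, z up, the work surface at z = 0. Lengths are in mm, angles in rad, forces in N, time in s.
With the tool pointing down it reaches from about 425 to 1025 mm from the base axis. Payload 9.4 kg.
Tool frame: the origin (TCP) lies at the very end of the fingers, on their centre line; the grasp point (between the pads) lies 19 mm behind it (arm.grasp_offset is the distance from the TCP to the grasp point, in mm); z points along the fingers, y is the line along which they close (so a half turn about z gives the same grasp; the last joint's range is limited). The gripper opens to 85 mm and grips with 20 to 120 N. Pads are 22 mm wide; open, the fingers measure 114 mm over their backs; the gripper's body (76 mm by 85 mm) begins 54 mm behind the grasp point. The pads swing forward as they close: fully open they stand 13 mm farther back than shut.
Start: joints at [-1.241, 0.599, -0.003, 1.599, 0.002, 0.943, -0.08], TCP at [286.866, 665.832, 231.275] pointing down, gripper open.
Joint ranges: [-2.57, 2.57], [-0.35, 1.97], [-1.29, 1.29], [0.11, 2.56], [-1.05, 4.19], [0.11, 1.86], [-2.63, 2.63]. Speed limits (rad/s): [2.22, 2.22, 3.01, 3.01, 3.14, 3.14, 3.14].

### API

Orientations are given as [roll, pitch, yaw] about the fixed x, y, z axes, in that order (R = Rz(yaw) Ry(pitch) Rx(roll)).
In Python, from bench import arm gives the robot as it stands.
- The arm moves only by the tool servo_tool, never from a script. Its argument "plan" is a list of rows, each a list of 7 numbers: the shift along the tool's x, y, z in m, then the turn, a rotation vector about the tool's x, y, z in degrees, then the finger opening in m, from 0 to 0.0854. A call has exactly 10 rows; each row shifts and turns the commanded pose from where the row before left it, along the tool's axes as they then stand; what a row does not reach is not made up. A row lasts 1/10 s, in which the tool goes at most 50 mm and 8.59 degrees, less where a joint would pass 70% of its speed; a pose out of reach is approached as far as the arm can. A call is refused whole if a number of a shift passes 0.05 or a number of a turn 8.59, either way. A call with a gripper value outside its range is refused whole. The fingers move at their own pace and stop on an object; "squeeze" is the grip in N (left out, the last holds). Time passes only in rows, so rows that do not move let the fingers close, or fill a call up. It gives the time, the measured TCP pose, the force, the opening and the grip force at its end, in the units of the state.
- arm.get_obs(): the state, without advancing time (a new reading comes with each control period).
- arm.capture(name): name is "scene" or "top" or "wrist"; returns the picture (420x560x3 uint8, blue, green, red); there is no depth.
- arm.calibration(name): a dict with "mtx" (3x3 intrinsics, pixels), "R" (3x3) and "t" (3): a world point X has camera coordinates R X + t. Camera axes: x right, y down, z forward; pixel columns grow to the right and rows downward; lengths in mm; the calibration is good to about 2 mm. A picture is of the moment at which its call begins: read the wrist's pose just before it. calibration takes no time and is no camera call; for the wrist camera it gives the pose at the moment of the call.
- arm.hand_in(): hands the job in; it is judged then, once.
The state is a dict: "t": time; "q": joint angles; "qvel": joint speeds; "joint_efforts": joint torques, N m; "position": TCP position; "orientation": TCP orientation; "ft_force": force on the tool from outside, world axes, zero at the start; "moment": the same for the moment, N m; "opening": opening from 0.0 (shut) to 1.0 (fully open); "gripper_force": force on a finger pad.
Only numpy, scipy, OpenCV 4.12 (cv2) and the standard library are available. Lean on these libraries where they do the work, as an engineer would, in place of code of your own. Each camera call takes 0.05 s, during which the arm holds its last target. There are 200 camera calls.

### The job

Fold the station's black shade back upright, sweep all the loose caps off the deck into the trough with the wiper (never touching the caps with the gripper itself), and stand the wiper back on its rubber mat. Once the deck is clear and the wiper is back, stand every amber pot upright on the deck with the shade still up, then fold the shade down over them to 45 degrees, in line with the slanting index bar, and let go. Leave the other things on the bench where they are.

Things in the scene. Friction and masses are not known exactly. Their poses are not given: they have to be found in the camera images.
- station: the light-shade station, fixed to the bench, turned a little: a grey deck with a steel trough along its right side and a black folding shade hinged at its far side. Origin on the bench under the deck's centre; its x points away from the robot to the hinge, y along the hinge to the left, z up
- deck (a point): centre of the deck's top, 30 mm above the bench. The deck is a solid slab 150 (station x) by 230 (y) mm. Lips 5 mm thick stand 9 mm above its top along the edges at x = -75, x = +75 and y = +115 mm; the edge at y = -115 mm is open and drops into the trough
- trough (a point): centre of the trough's floor, 4 mm above the bench; 148 mm from the deck's centre along the station's -y. Inside the trough measures 142 (x) by 66 (y) mm; it begins at the deck's open edge, and its other walls rise to 25 mm above the bench, 5 mm lower than the deck
- hinge (a point): middle of the shade's hinge line, which runs along the station's y, 85 mm behind the deck's centre (+x) and 90 mm above the bench, on two posts 107 mm to either side
- index (a point): upper end of the steel index bar, 60 mm long, 6 mm thick, fixed 37 mm outside the shade's left side (y = +150 mm in the station); it slants up from the hinge line towards the robot at 45 degrees
- shade (a joint): angle (rad) of the shade, a stiff panel 160 mm long from the hinge line, 226 wide, 5 thick: 0 = level over the deck, free edge towards the robot; 0.785 = 45 degrees, in line with the index bar; 1.57 = upright; stops at 0 and 1.75. A stiff friction hinge: it stays where left, 2 to 3 N at the tab move it. Starts at 0 to 0.3
- shade_tab (a point): grip point on the shade's pull tab, 188 mm from the hinge line in the panel's plane, mid-width. The tab is a bar 14 mm wide (along the hinge), 12 thick, sticking out 44 mm past the free edge to 204 mm from the hinge line. Pinched from above across its width, it can turn between the finger pads as the shade swings
- wiper: hand wiper block, standing on the mat at the start: grey blade 88 (x) by 28 (y) by 22 mm high, on it a wooden grip 70 (x) by 18 (y) mm up to 60 mm total height; about 120 g; origin at the centre of its underside, z up
- mat: fixed black rubber mat, the wiper's place, 140 (x) by 80 (y) by 4 mm thick; origin at the centre of its underside, on the bench
- cap0: a loose white plastic screw cap lying flat, a disc 22 mm across and 10 mm high, 12 g, on the station's deck under the shade at the start; 2 to 4 of the four caps are present (None from the start: absent); origin at the centre of its underside
- cap1: a loose white plastic screw cap lying flat, a disc 22 mm across and 10 mm high, 12 g, on the station's deck under the shade at the start; 2 to 4 of the four caps are present (None from the start: absent); origin at the centre of its underside
- cap2: a loose white plastic screw cap lying flat, a disc 22 mm across and 10 mm high, 12 g, on the station's deck under the shade at the start; 2 to 4 of the four caps are present (None from the start: absent); origin at the centre of its underside
- cap3: a loose white plastic screw cap lying flat, a disc 22 mm across and 10 mm high, 12 g, on the station's deck under the shade at the start; 2 to 4 of the four caps are present (None from the start: absent); origin at the centre of its underside
- pot0: a squat amber specimen pot with a white cap, a cylinder 45 mm across and 52 mm high, about 70 g, standing on the bench at the start; 2 or 3 of the three pots are present; origin at the centre of its underside, z up
- pot1: a squat amber specimen pot with a white cap, a cylinder 45 mm across and 52 mm high, about 70 g, standing on the bench at the start; 2 or 3 of the three pots are present; origin at the centre of its underside, z up
- pot2: a squat amber specimen pot with a white cap, a cylinder 45 mm across and 52 mm high, about 70 g, standing on the bench at the start; 2 or 3 of the three pots are present; origin at the centre of its underside, z up
- bottle: bystander: slim bottle 30 mm across, 95 mm high, standing among the pots or in one of their kind of places; origin at its underside's centre
- mouse: bystander: black computer mouse about 80 by 62 by 36 mm; origin at its underside
- scanner: bystander: black handheld barcode scanner lying down, about 185 mm long, 68 wide, 45 high; origin under its head
- marker: bystander: marker pen lying on the bench, 125 (x) by 13 by 13 mm; origin at the middle of its underside
- roll: bystander: roll of paper labels 64 mm across, 25 mm high; origin at its underside's centre
Mind the look-alikes: they are no part of the job. Leave any red look-alike of the pot0 alone.

How it is judged:
By the outcome, as a careful person would: the job done as asked, in the order asked, and still so for the second after the job is handed in, with the robot touching nothing.
Of cap0, cap1, cap2, cap3 only 2 to 4 are there at a start; the rules pass over those that are not, and their reading is None.
Of pot0, pot1, pot2 only 2 to 3 are there at a start; the rules pass over those that are not, and their reading is None.
At some moment in a run one of pot0, pot1, pot2 may be knocked a few centimetres aside while the robot is not near it.
It also fails if it takes over 210 s, if anything falls off the work surface, if the arm or the gripper's body presses on something with over 40 N, if the wrist force passes 120 N, or if a joint passes its speed limit or range.

## Working session

There is one attempt and no reset: what is moved stays moved. The work goes in short steps, Python scripts to look and compute and a tool call to move; the robot and the scene stay as the last step left them, time stands still between calls to the robot, and variables do not carry over. Pictures are saved under pics/ and viewed, at most 14 in all, crops included, and the job is handed in when it is done.

Besides the shell and the picture viewer there is one more tool, called after "Request:" by a JSON object that holds its "fn" and its "kwargs", one argument or row to a line. servo_tool: Moves the arm, as the interface text tells. Its arguments: {"type":"object","properties":{"plan":{"type":"array"},"squeeze":{"type":"number"}},"required":["plan"]}

```bash
mkdir -p pics; ls
python3 - <<'E'
from bench import arm
import cv2
for n in ("scene","top"):
    cv2.imwrite(f"pics/{n}0.png",arm.capture(n))
    c=arm.calibration(n); print(n,c["mtx"].round(1).tolist(),c["R"].round(3).tolist(),c["t"].round(0).tolist())
o=arm.get_obs(); print({k:(v if not hasattr(v,'round') else v.round(3)) for k,v in o.items()}, arm.grasp_offset)
E
```

```text
pics
scene [[409.9, 0.0, 279.8], [0.0, 409.9, 211.1], [0.0, 0.0, 1.0]] [[0.187, 0.982, 0.002], [0.724, -0.136, -0.676], [-0.664, 0.128, -0.737]] [-143.0, -312.0, 1526.0]
top [[393.2, 0.0, 282.2], [0.0, 393.2, 213.6], [0.0, 0.0, 1.0]] [[0.016, -1.0, -0.014], [-0.995, -0.014, -0.097], [0.096, 0.015, -0.995]] [56.0, 544.0, 1337.0]
{'t': 0.1, 'q': array([-1.241,  0.6  , -0.003,  1.6  ,  0.002,  0.943, -0.08 ]), 'qvel': array([-0.002, -0.002,  0.   , -0.003,  0.001, -0.001, -0.001]), 'joint_efforts': array([ 6.0000e-03, -7.7800e+01,  1.5700e+00, -2.5862e+01,  1.3000e-02,
        6.0000e-03, -0.0000e+00]), 'position': array([286.741, 665.44 , 230.501]), 'orientation': array([-3.14 ,  0.   ,  2.735]), 'ft_force': array([ 0.373, -0.815, -0.353]), 'moment': array([-0.027, -0.009,  0.008]), 'gripper_force': 0.0, 'opening': 0.9998862832594789} 18.700000000000003
```

View pics/scene0.png

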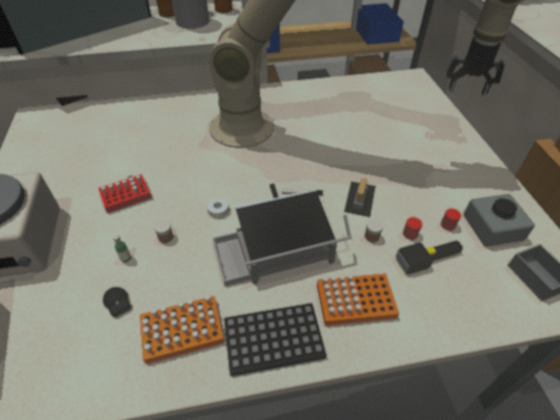

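View pics/top0.png

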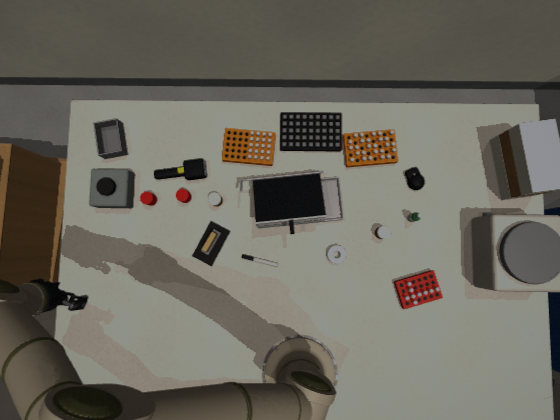

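Both views show the station (top ~(290,200)), with its trough to the right. There are two white-capped pots at top (215,199) and (382,232), and red look-alikes at (148,198) and (183,195). The wiper is on its mat at (210,243), with the marker at (260,260), roll at (337,254) and bottle at (414,217). I'll enlarge to confirm.

```bash
cat > h.py <<'E'
import numpy as np, cv2
from bench import arm
from scipy.spatial.transform import Rotation as Rn
def ray(cal,px):
    K,R,t=cal["mtx"],np.array(cal["R"]),np.array(cal["t"])
    d=R.T@np.linalg.solve(K,[px[0],px[1],1.]); return -R.T@t,d/np.linalg.norm(d)
def onz(cal,px,z):
    o,d=ray(cal,px); return o+d*(z-o[2])/d[2]
def tri(c1,p1,c2,p2):
    (a,u),(b,v)=ray(c1,p1),ray(c2,p2)
    s=np.linalg.lstsq(np.c_[u,-v],b-a,rcond=None)[0]
    A,B=a+s[0]*u,b+s[1]*v; return (A+B)/2,np.linalg.norm(A-B)
def proj(cal,X):
    p=cal["mtx"]@(np.array(cal["R"])@np.array(X,float)+cal["t"]); return p[:2]/p[2]
def pose():
    o=arm.get_obs(); return np.array(o["position"]),Rn.from_euler("xyz",o["orientation"])
def go(p,rpy=None):
    """tool-frame shift (mm) and rotation vector (deg) from present pose to target"""
    P,R=pose(); T=R if rpy is None else Rn.from_euler("xyz",rpy)
    return R.inv().apply(np.array(p)-P).round(1), np.degrees((R.inv()*T).as_rotvec()).round(1)
def blobs(m,amin=15):
    n,l,s,c=cv2.connectedComponentsWithStats(m.astype(np.uint8))
    return [(c[i].round(1).tolist(),s[i].tolist()) for i in range(1,n) if s[i,4]>=amin]
E
python3 - <<'E'
import cv2,numpy as np
a=cv2.imread("pics/top0.png")[150:285,130:430]; b=cv2.imread("pics/scene0.png")[170:320,90:490]
a=cv2.resize(a,(660,297),interpolation=3); b=cv2.resize(b,(800,300),interpolation=3)
o=np.zeros((597,800,3),np.uint8); o[:297,:660]=a; o[297:]=b; cv2.imwrite("pics/c0.png",o)
E
```

```text
(no output)
```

View pics/c0.png

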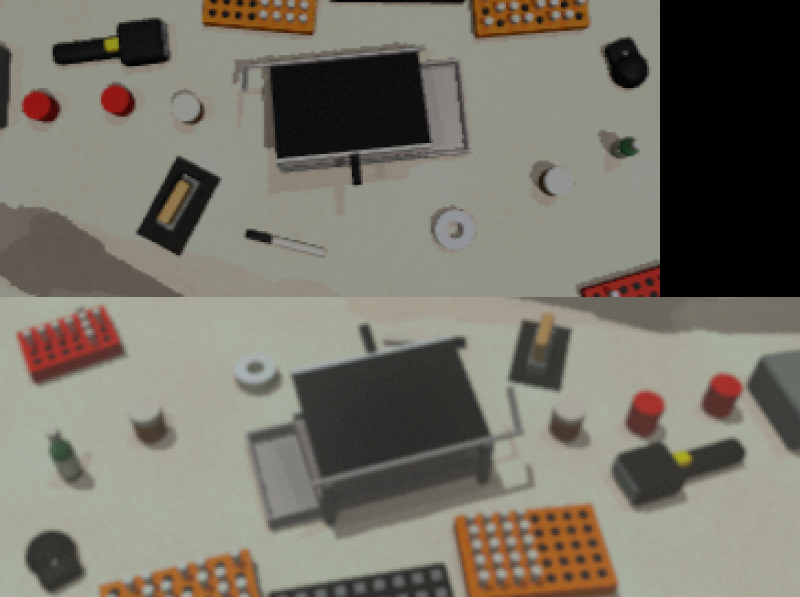

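Run:
```python
from h import *
ct,cs=arm.calibration("top"),arm.calibration("scene")
T=lambda x,y:(130+x/2.2,150+y/2.2); S=lambda x,y:(90+x/2,170+(y-297)/2)
for n,t,s in [("tabtip",T(357,184),S(366,325)),("shadeFL",T(277,158),S(463,338)),("shadeFR",T(432,143),S(294,372)),("shadeBL",T(271,66),S(490,434)),("shadeBR",T(418,52),S(320,474)),
 ("troughFR",T(467,152),S(249,433)),("troughBR",T(459,61),S(272,526)),("pot0",T(187,106),S(568,405)),("pot1",T(557,180),S(147,408)),("grip",T(179,193),S(546,318))]:
    print(n,[x.round(0).tolist() if hasattr(x,'round') and getattr(x,'ndim',0) else round(x,1) for x in tri(ct,t,cs,s)])
print("mat",[onz(ct,T(*p),4).round(0).tolist() for p in [(178,157),(219,179),(180,255),(137,235)]])
print("roll",onz(ct,T(454,230),25).round(),"marker",[onz(ct,T(*p),10).round().tolist() for p in[(247,235),(327,253)]],"bottle",onz(ct,T(626,147),80).round())
```

```text
tabtip [[470.0, 34.0, 144.0], np.float64(7.4)]
shadeFL [[508.0, 155.0, 133.0], np.float64(17.6)]
shadeFR [[531.0, -73.0, 136.0], np.float64(9.2)]
shadeBL [[648.0, 164.0, 96.0], np.float64(4.1)]
shadeBR [[672.0, -58.0, 98.0], np.float64(3.5)]
troughFR [[528.0, -142.0, 22.0], np.float64(4.3)]
troughBR [[676.0, -128.0, 9.0], np.float64(9.1)]
pot0 [[590.0, 296.0, 59.0], np.float64(3.6)]
pot1 [[484.0, -275.0, 54.0], np.float64(4.5)]
grip [[455.0, 300.0, 97.0], np.float64(10.6)]
mat [[514.0, 316.0, 4.0], [480.0, 249.0, 4.0], [359.0, 308.0, 4.0], [389.0, 377.0, 4.0]]
roll [ 405. -124.   25.] marker [[392.0, 201.0, 10.0], [366.0, 74.0, 10.0]] bottle [ 534. -375.   80.]
```

Run:
```python
from h import *
c=arm.calibration("wrist"); P,R=pose()
Rc=np.array(c["R"]); C=-Rc.T@c["t"]
print("cam in tool",R.inv().apply(C-P).round(1)); print((R.inv().as_matrix()@Rc.T).round(3), c["mtx"].round(0).tolist())
for p,y in [((455,40,330),-174),((455,40,330),6)]: print(go(p,[np.pi,0,np.radians(y)]))
```

```text
cam in tool [  76.8   -0.8 -142.5]
[[ 0.    -0.953 -0.303]
 [ 1.     0.     0.001]
 [-0.001 -0.303  0.953]] [[362.0, 0.0, 278.0], [0.0, 362.0, 211.0], [0.0, 0.0, 1.0]]
(array([-402. , -508. ,  -98.8]), array([ -0.1,  -0. , -29.3]))
(array([-402. , -508. ,  -98.8]), array([-0.000e+00,  1.000e-01,  1.507e+02]))
```

Request:
{"fn": "servo_tool", "kwargs": {
  "plan": [
    [-0.02,-0.0255,-0.0085,0,0,0,0.085],
    [-0.02,-0.0255,-0.0085,0,0,0,0.085],
    [-0.02,-0.0255,-0.0085,0,0,0,0.085],
    [-0.02,-0.0255,-0.0085,0,0,0,0.085],
    [-0.02,-0.0255,-0.0085,0,0,0,0.085],
    [-0.02,-0.0255,-0.0085,0,0,0,0.085],
    [-0.02,-0.0255,-0.0085,0,0,0,0.085],
    [-0.02,-0.0255,-0.0085,0,0,0,0.085],
    [-0.02,-0.0255,-0.0085,0,0,0,0.085],
    [-0.02,-0.0255,-0.0085,0,0,0,0.085]
  ]
}}

```text
t: 1.1
position: [369.7, 351.0, 316.4]
orientation: [-3.141, -0.0, 2.735]
ft_force: [-0.2, 0.3, 0.2]
opening: 0.997
gripper_force: 0.0
```

Request:
{"fn": "servo_tool", "kwargs": {
  "plan": [
    [-0.02,-0.0255,-0.0085,0,0,0,0.085],
    [-0.02,-0.0255,-0.0085,0,0,0,0.085],
    [-0.02,-0.0255,-0.0085,0,0,0,0.085],
    [-0.02,-0.0255,-0.0085,0,0,0,0.085],
    [-0.02,-0.0255,-0.0085,0,0,0,0.085],
    [0,0,0,0,0,-5.8,0.085],
    [0,0,0,0,0,-5.8,0.085],
    [0,0,0,0,0,-5.8,0.085],
    [0,0,0,0,0,-5.8,0.085],
    [0,0,0,0,0,-6.1,0.085]
  ]
}}

```text
t: 2.1
position: [410.8, 195.7, 358.6]
orientation: [-3.141, -0.0, -3.033]
ft_force: [-0.4, -0.6, -0.3]
opening: 0.997
gripper_force: 0.0
```

Run:
```python
from h import *
np.save("pics/w1.npy",arm.calibration("wrist"),allow_pickle=True); cv2.imwrite("pics/w1.png",arm.capture("wrist")); print(pose()[0],pose()[1].as_euler("xyz"),arm.get_obs()["t"])
print(go((455,40,400),[np.pi,0,np.radians(-174)]))
```

```text
[410.81685142 195.71122354 358.61873367] [-3.14135389e+00 -3.79442531e-04 -3.02641815e+00] 2.15
(array([ -26. , -159.8,  -41.4]), array([-0. , -0. ,  0.6]))
```

View pics/w1.png

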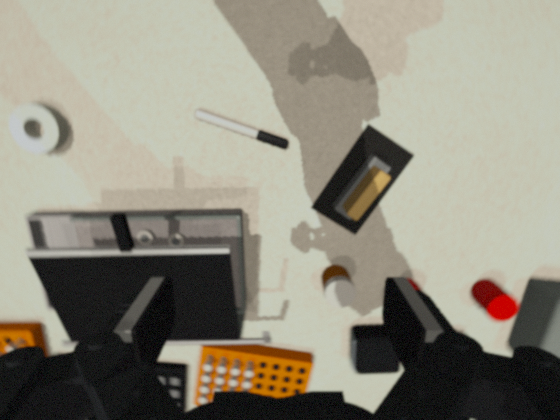

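Seen from the robot side: the tab is at (122,232), two caps are visible at (145,238) and (178,240), the wiper on its mat is at (365,180), and a pot is at (337,280). Next is a second viewpoint.

Request:
{"fn": "servo_tool", "kwargs": {
  "plan": [
    [-0.003,-0.02,-0.005,0,0,0,0.085],
    [-0.003,-0.02,-0.005,0,0,0,0.085],
    [-0.003,-0.02,-0.005,0,0,0,0.085],
    [-0.003,-0.02,-0.005,0,0,0,0.085],
    [-0.003,-0.02,-0.005,0,0,0,0.085],
    [-0.003,-0.02,-0.005,0,0,0,0.085],
    [-0.003,-0.02,-0.005,0,0,0,0.085],
    [-0.003,-0.02,-0.005,0,0,0,0.085],
    [0,0,0,0,0,0.6,0.085],
    [0,0,0,0,0,0,0.085]
  ]
}}

```text
t: 3.15
position: [451.4, 39.3, 398.6]
orientation: [3.141, -0.0, -3.05]
ft_force: [0.3, 0.4, -0.6]
opening: 0.994
gripper_force: 0.0
```

Run:
```python
from h import *
np.save("pics/w2.npy",arm.calibration("wrist"),allow_pickle=True); cv2.imwrite("pics/w2.png",arm.capture("wrist")); print(pose()[0],pose()[1].as_euler("xyz"),arm.get_obs()["t"])
```

```text
[451.30463559  39.84010915 398.53113561] [ 3.14133294e+00 -4.43494472e-04 -3.04816794e+00] 3.2
```

View pics/w2.png

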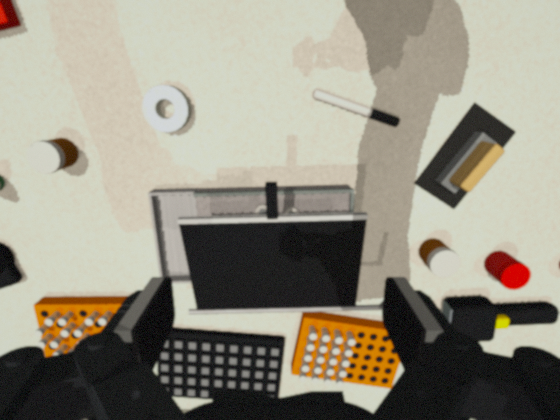

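```bash
cat > m.py <<'E'
from h import *
I=[cv2.imread(f"pics/w{i}.png") for i in(1,2)]; C=[np.load(f"pics/w{i}.npy",allow_pickle=True).item() for i in(1,2)]
def p(n,a,b):
    X,e=tri(C[0],a,C[1],b); print(n,X.round(1).tolist(),round(e,1)); return X
for n,r in (("mat",[(300,120,420,240),(410,95,525,215)]),):
    Q=[]
    for i,(x0,y0,x1,y1) in enumerate(r):
        g=I[i][y0:y1,x0:x1]; hsv=cv2.cvtColor(g,cv2.COLOR_BGR2HSV)
        m=((g.max(2)<60)).astype(np.uint8); cs,_=cv2.findContours(m,0,2); c=max(cs,key=cv2.contourArea)
        h=cv2.convexHull(c); R=cv2.minAreaRect(h); b=cv2.approxPolyDP(h,5,True)[:,0]+[x0,y0]
        w=((hsv[...,0]>10)&(hsv[...,0]<25)&(hsv[...,1]>90)&(hsv[...,2]>70)).astype(np.uint8)
        cw=max(cv2.findContours(w,0,2)[0],key=cv2.contourArea); bw=cv2.boxPoints(cv2.minAreaRect(cw))+[x0,y0]
        print(i,b.tolist(),"wood",bw.round(1).tolist(),cv2.contourArea(cw))
        W=[onz(C[i],q,4)[:2] for q in b]; print(" mat on z4",np.round(W,0).tolist(),np.mean(W,0).round(1))
        print(" wood on z60",[onz(C[i],q,60)[:2].round(0).tolist() for q in bw])
p("tabtip",(119,214),(271,183)); p("tabroot",(126,250),(272,217))
p("FL",(230,249),(366,214)); p("FR",(29,250),(180,220));
E
python3 m.py
python3 - <<'E'
import cv2,numpy as np
a=cv2.imread("pics/w1.png")[200:350,10:290]; b=cv2.imread("pics/w2.png")[175:320,140:400]
o=np.zeros((600,800,3),np.uint8)
a=cv2.resize(a,None,fx=2,fy=2,interpolation=3); b=cv2.resize(b,None,fx=2,fy=2,interpolation=3)
o[:300,:560]=a;o[300:590,:520]=b;cv2.imwrite("pics/c1.png",o)
E
```

```text
0 [[370, 127], [410, 157], [354, 232], [313, 206]] wood [[338.7, 208.4], [375.1, 162.9], [392.9, 177.1], [356.5, 222.6]] 1165.0
 mat on z4 [[360.0, 313.0], [394.0, 375.0], [511.0, 318.0], [478.0, 252.0]] [435.9 314.7]
 wood on z60 [[462.0, 278.0], [399.0, 313.0], [414.0, 338.0], [478.0, 304.0]]
1 [[475, 105], [512, 133], [453, 206], [416, 182]] wood [[448.5, 179.3], [487.4, 133.9], [505.2, 149.1], [466.3, 194.5]] 1222.5
 mat on z4 [[361.0, 312.0], [395.0, 376.0], [512.0, 316.0], [479.0, 251.0]] [436.7 313.7]
 wood on z60 [[461.0, 271.0], [397.0, 308.0], [414.0, 337.0], [479.0, 301.0]]
tabtip [470.1, 32.1, 137.6] 0.9
tabroot [512.6, 37.0, 133.4] 1.6
FL [501.4, 150.0, 126.3] 3.0
FR [528.1, -73.5, 127.2] 0.4
```

View pics/c1.png

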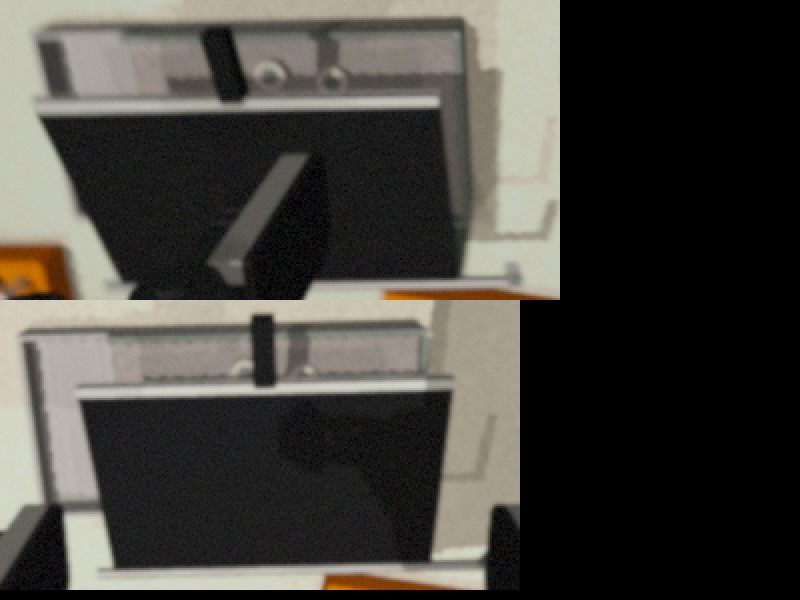

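```bash
cat >> m.py <<'E'
p("lipFL",(242,210),(352,191)); p("trFR",(29,215),(152,190))
T=np.array([470.1,32.1]); y=np.radians(6.5); u=np.array([np.cos(y),np.sin(y)])
print("hinge",T+198.5*u,"deck",T+113.5*u)
g=np.r_[T+u*(198.5-183),130]; print("grasp",g,"tcp",go(g-[0,0,18.7],[np.pi,0,y-np.pi]))
for z in (39,):
  print([onz(C[i],q,z).round(1).tolist() for i,q in ((0,(242,210)),(1,(352,191)))])
E
python3 m.py | tail -6
```

```text
FR [528.1, -73.5, 127.2] 0.4
lipFL [496.2, 153.3, 13.3] 7.8
trFR [525.5, -140.3, 24.3] 5.2
hinge [667.32401335  54.57083793] deck [582.87040562  44.94856476]
grasp [485.50036376  33.85464981 130.        ] tcp (array([-33.6,  -9.2, 287.2]), array([ 0. , -0. , -1.1]))
[[483.9, 154.1, 39.0], [493.9, 148.6, 39.0]]
```

The two caps are near mid-deck behind the front lip. Station points agree to ~3 mm: hinge (667,55,90), yaw 6.5°, shade ~0.23 rad. Going for the tab.

Request:
{"fn": "servo_tool", "kwargs": {
  "plan": [
    [0,0,0,0,0,-1.1,0.05],
    [-0.0042,-0.0012,0.03,0,0,0,0.05],
    [-0.0042,-0.0012,0.03,0,0,0,0.05],
    [-0.0042,-0.0012,0.03,0,0,0,0.05],
    [-0.0042,-0.0012,0.03,0,0,0,0.05],
    [-0.0042,-0.0012,0.03,0,0,0,0.05],
    [-0.0042,-0.0012,0.03,0,0,0,0.05],
    [-0.0042,-0.0012,0.03,0,0,0,0.05],
    [-0.0042,-0.0008,0.02,0,0,0,0.05],
    [0,0,0,0,0,0,0.05]
  ]
}}

```text
t: 4.2
position: [485.1, 34.5, 166.5]
orientation: [-3.141, -0.004, -3.027]
ft_force: [-0.1, 0.2, 0.6]
opening: 0.585
gripper_force: 0.0
```

```bash
cat > s.py <<'E'
from h import *
import sys
np.save(f"pics/{sys.argv[1]}.npy",arm.calibration("wrist"),allow_pickle=True); cv2.imwrite(f"pics/{sys.argv[1]}.png",arm.capture("wrist"))
E
python3 s.py w3; python3 -c "
from h import *
y=np.radians(6.5)
print(go((485.5,33.9,111.3),[np.pi,0,y-np.pi]))
I=cv2.imread('pics/w3.png'); c=arm.calibration('wrist')
print(proj(c,(485.5,33.9,130)),proj(c,(470,32,136)))
cv2.imwrite('pics/w3c.png',I[100:420,60:500])"
```

```text
(array([-0.2, -0.5, 56.5]), array([-0. , -0.2,  0.1]))
[279.03035992 246.38869748] [278.87005055 222.73697308]
```

View pics/w3c.png

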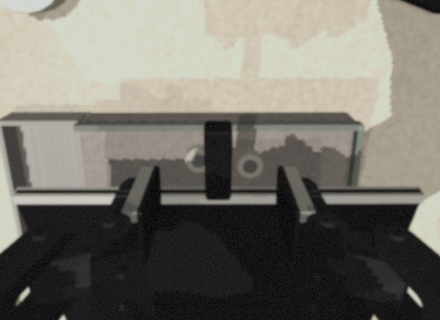

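The tab lies centred between the fingers (tip at (277,222), predicted (279,223)). Descend and pinch lightly.

Request:
{"fn": "servo_tool", "kwargs": {
  "plan": [
    [0,0,0.02,0,0,0,0.05],
    [0,0,0.02,0,0,0,0.05],
    [0,0,0.016,0,0,0,0.05],
    [0,0,0,0,0,0,0.05],
    [0,0,0,0,0,0,0.03],
    [0,0,0,0,0,0,0.01],
    [0,0,0,0,0,0,0.005],
    [0,0,0,0,0,0,0.005],
    [0,0,0,0,0,0,0.005],
    [0,0,0,0,0,0,0.005]
  ],
  "squeeze": 30
}}

```text
t: 5.25
position: [486.3, 34.3, 113.1]
orientation: [3.141, 0.001, -3.028]
ft_force: [-0.4, 3.2, 2.2]
opening: 0.158
gripper_force: 33.3
```

```bash
python3 -c "
from h import *
P,R=pose(); print(P,arm.get_obs()['opening'])
H=np.array([667.3,54.6,90]); g=P-[0,0,18.7]
g=P+[0,0,18.7]; u=np.array([np.cos(.1134),np.sin(.1134)])
r=(H[:2]-g[:2])@u; th=np.arctan2(g[2]-90,r); L=np.hypot(r,g[2]-90); print(th,L)
a=np.linspace(th,1.59,28); X=-L*np.cos(a); Z=L*np.sin(a)
print(np.c_[-np.diff(X),-np.diff(Z)].round(1).tolist())"
```

```text
[486.3469873   34.32336481 113.08204509] 0.1584080840868063
0.22555948257729277 186.8174652325027
[[-2.3, -9.1], [-2.8, -9.0], [-3.3, -8.9], [-3.7, -8.7], [-4.1, -8.5], [-4.6, -8.3], [-5.0, -8.0], [-5.4, -7.8], [-5.8, -7.5], [-6.1, -7.2], [-6.5, -6.9], [-6.8, -6.5], [-7.1, -6.2], [-7.4, -5.8], [-7.7, -5.4], [-8.0, -5.0], [-8.2, -4.6], [-8.5, -4.2], [-8.7, -3.8], [-8.8, -3.3], [-9.0, -2.9], [-9.1, -2.4], [-9.2, -2.0], [-9.3, -1.5], [-9.4, -1.0], [-9.4, -0.5], [-9.4, -0.1]]
```

Request:
{"fn": "servo_tool", "kwargs": {
  "plan": [
    [-0.0023,0,-0.0091,0,0,0,0.005],
    [-0.0028,0,-0.009,0,0,0,0.005],
    [-0.0033,0,-0.0089,0,0,0,0.005],
    [-0.0037,0,-0.0087,0,0,0,0.005],
    [-0.0041,0,-0.0085,0,0,0,0.005],
    [-0.0046,0,-0.0083,0,0,0,0.005],
    [-0.005,0,-0.008,0,0,0,0.005],
    [-0.0054,0,-0.0078,0,0,0,0.005],
    [-0.0058,0,-0.0075,0,0,0,0.005],
    [-0.0061,0,-0.0072,0,0,0,0.005]
  ]
}}

```text
t: 6.25
position: [528.6, 39.3, 195.8]
orientation: [3.141, -0.001, -3.028]
ft_force: [2.1, 5.4, -9.6]
opening: 0.154
gripper_force: 34.5
```

Request:
{"fn": "servo_tool", "kwargs": {
  "plan": [
    [-0.0065,0,-0.0069,0,0,0,0.005],
    [-0.0068,0,-0.0065,0,0,0,0.005],
    [-0.0071,0,-0.0062,0,0,0,0.005],
    [-0.0074,0,-0.0058,0,0,0,0.005],
    [-0.0077,0,-0.0054,0,0,0,0.005],
    [-0.008,0,-0.005,0,0,0,0.005],
    [-0.0082,0,-0.0046,0,0,0,0.005],
    [-0.0085,0,-0.0042,0,0,0,0.005],
    [-0.0087,0,-0.0038,0,0,0,0.005],
    [-0.0088,0,-0.0033,0,0,0,0.005]
  ]
}}

```text
t: 7.25
position: [604.4, 48.2, 246.9]
orientation: [3.141, -0.005, -3.028]
ft_force: [-3.5, 5.2, -5.3]
opening: 0.158
gripper_force: 35.7
```

Request:
{"fn": "servo_tool", "kwargs": {
  "plan": [
    [-0.009,0,-0.0029,0,0,0,0.005],
    [-0.0091,0,-0.0024,0,0,0,0.005],
    [-0.0092,0,-0.002,0,0,0,0.005],
    [-0.0093,0,-0.0015,0,0,0,0.005],
    [-0.0094,0,-0.001,0,0,0,0.005],
    [-0.0094,0,-0.0005,0,0,0,0.005],
    [-0.0094,0,0,0,0,0,0.005],
    [0,0,0,0,0,0,0.005],
    [0,0,0,0,0,0,0.005],
    [0,0,0,0,0,0,0.005]
  ]
}}

```text
t: 8.25
position: [669.7, 56.0, 257.3]
orientation: [3.14, -0.002, -3.028]
ft_force: [0.6, 5.2, -4.5]
opening: 0.16
gripper_force: 36.5
```

Request:
{"fn": "servo_tool", "kwargs": {
  "plan": [
    [0,0,0,0,0,0,0.05],
    [0,0,0,0,0,0,0.05],
    [0,0,0,0,0,0,0.05],
    [0,0,-0.02,0,0,0,0.05],
    [0,0,-0.03,0,0,0,0.05],
    [0,0,-0.03,0,0,0,0.05],
    [0.02,0,-0.02,0,0,0,0.05],
    [0.04,0,-0.015,0,0,0,0.05],
    [0.045,0,0,0,0,0,0.05],
    [0.045,0,0,0,0,0,0.05]
  ]
}}

```text
t: 9.25
position: [520.1, 37.2, 373.3]
orientation: [-3.141, 0.001, -3.029]
ft_force: [-0.2, 0.5, 0.3]
opening: 0.584
gripper_force: 0.0
```

Request:
{"fn": "servo_tool", "kwargs": {
  "plan": [
    [0.04,0,0,0,0,0,0.05],
    [0.02,0,0,0,0,0,0.05],
    [0,0,0,0,0,0,0.05],
    [0,0,0,0,0,0,0.05],
    [0,0,0,0,0,0,0.05],
    [0,0,0,0,0,0,0.05],
    [0,0,0,0,0,0,0.05],
    [0,0,0,0,0,0,0.05],
    [0,0,0,0,0,0,0.05],
    [0,0,0,0,0,0,0.05]
  ]
}}

```text
t: 10.25
position: [461.9, 31.1, 372.7]
orientation: [-3.141, -0.0, -3.028]
ft_force: [-0.1, 0.3, 0.8]
opening: 0.584
gripper_force: 0.0
```

```bash
python3 s.py w4; python3 -c "
from h import *
print(pose()[0],arm.get_obs()['t'])"
```

```text
[461.81719247  31.14977775 372.71804067] 10.3
```

View pics/w4.png

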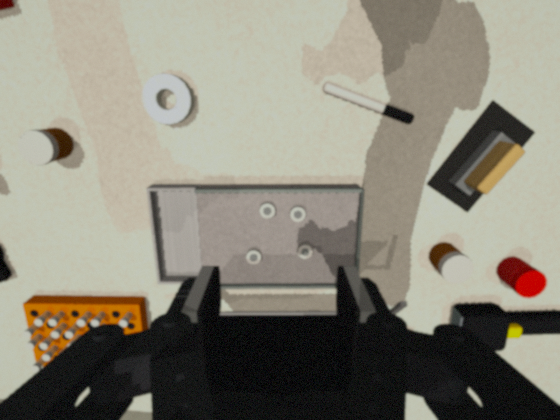

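All four caps are visible on the clear deck: (267,211), (298,214), (254,257), (305,252). The shade is upright.

```bash
cat > st.py <<'E'
from h import *
Y=np.radians(6.5); D=np.array([582.9,45.0]); M=np.array([[np.cos(Y),-np.sin(Y)],[np.sin(Y),np.cos(Y)]])
loc=lambda X:(M.T@(np.array(X)[:2]-D)).round(1)
wor=lambda x,y:D+M@[x,y]
E
python3 -c "
from st import *
c=np.load('pics/w4.npy',allow_pickle=True).item()
for q in [(267,211),(298,214),(254,257),(305,252)]: print('cap',loc(onz(c,q,40)))
for n,q,z in [('lipFL',(361,187),39),('lipBL',(358,285),39),('trFR',(151,187),25),('trBR',(161,282),25),('edgeF',(194,190),30),('edgeB',(200,283),30)]: print(n,loc(onz(c,q,z)))
I=cv2.imread('pics/w4.png')
hsv=cv2.cvtColor(I,cv2.COLOR_BGR2HSV); w=((hsv[...,0]>10)&(hsv[...,0]<25)&(hsv[...,1]>90)&(hsv[...,2]>70)).astype(np.uint8); w[:, :420]=0; w[230:]=0
cw=max(cv2.findContours(w,0,2)[0],key=cv2.contourArea); bw=cv2.boxPoints(cv2.minAreaRect(cw)); print(bw, [onz(c,q,64)[:2].round(0).tolist() for q in bw])
"
```

```text
cap [-48.  -16.3]
cap [-43.7  26.5]
cap [ 21.2 -35.5]
cap [13.4 37.5]
lipFL [-81.7 111. ]
lipBL [ 66.9 117. ]
trFR [ -78.2 -177.7]
trBR [  69.6 -178.3]
edgeF [ -75.2 -117. ]
edgeB [  68.5 -118.1]
[[463.35913 180.82323]
 [506.5691  132.81218]
 [525.6299  149.96687]
 [482.41992 197.97792]] [[461.0, 268.0], [396.0, 304.0], [414.0, 334.0], [480.0, 298.0]]
```

```bash
sed -i 's/D=np.array(\[582.9,45.0\])/D=np.array([579.0,44.5])/' st.py
cat >> m.py <<'E'
p("wA",(392.9,177.1),(505.2,149.1)); p("wB",(356.5,222.6),(466.3,194.5))
print(go((443,309,230),[np.pi,0,np.radians(152)]))
E
python3 m.py|tail -3
```

```text
wA [414.6, 339.9, 55.3] 0.8
wB [481.7, 306.8, 49.3] 0.3
(array([-12.7, 278.2, 142.7]), array([-0. , -0. , 34.5]))
```

Request:
{"fn": "servo_tool", "kwargs": {
  "plan": [
    [-0.0015,0.03,0.004,0,0,0,0.07],
    [-0.0015,0.035,0.004,0,0,0,0.07],
    [-0.0015,0.035,0.004,0,0,0,0.07],
    [-0.0015,0.035,0.01,0,0,0,0.07],
    [-0.0015,0.035,0.01,0,0,0,0.07],
    [-0.0015,0.035,0.01,0,0,0,0.07],
    [-0.0015,0.035,0.02,0,0,0,0.07],
    [-0.0015,0.028,0.03,0,0,0,0.07],
    [0,0.01,0.03,0,0,0,0.07],
    [0,0,0.02,0,0,0,0.07]
  ]
}}

```text
t: 11.3
position: [441.2, 310.6, 228.7]
orientation: [-3.141, -0.001, -3.025]
ft_force: [0.1, 0.3, -0.5]
opening: 0.822
gripper_force: 0.0
```

Request:
{"fn": "servo_tool", "kwargs": {
  "plan": [
    [0,0,0,0,0,7,0.07],
    [0,0,0,0,0,7,0.07],
    [0,0,0,0,0,7,0.07],
    [0,0,0,0,0,7,0.07],
    [0,0,0,0,0,6.5,0.07],
    [0,0,0,0,0,0,0.07],
    [0,0,0,0,0,0,0.07],
    [0,0,0,0,0,0,0.07],
    [0,0,0,0,0,0,0.07],
    [0,0,0,0,0,0,0.07]
  ]
}}

```text
t: 12.3
position: [442.4, 308.6, 230.8]
orientation: [3.141, -0.0, 2.653]
ft_force: [-0.2, -0.4, -0.1]
opening: 0.818
gripper_force: 0.0
```

```bash
python3 s.py w5; python3 -c "
from h import *
print(pose()[0],arm.get_obs()['t'],pose()[1].as_euler('xyz'))
I=cv2.imread('pics/w5.png'); c=np.load('pics/w5.npy',allow_pickle=True).item()
hsv=cv2.cvtColor(I,cv2.COLOR_BGR2HSV); w=((hsv[...,0]>10)&(hsv[...,0]<25)&(hsv[...,1]>80)&(hsv[...,2]>60)).astype(np.uint8)
cw=max(cv2.findContours(w,0,2)[0],key=cv2.contourArea); bw=cv2.boxPoints(cv2.minAreaRect(cw)); print(bw.round(), [onz(c,q,64)[:2].round(0).tolist() for q in bw])
"
```

```text
[442.34668574 308.60035497 230.80085191] 12.35 [ 3.14153916e+00 -1.04619203e-05  2.65323075e+00]
[[270. 223.]
 [271. 140.]
 [292. 140.]
 [291. 223.]] [[468.0, 286.0], [403.0, 322.0], [411.0, 338.0], [477.0, 303.0]]
```

View pics/w5.png

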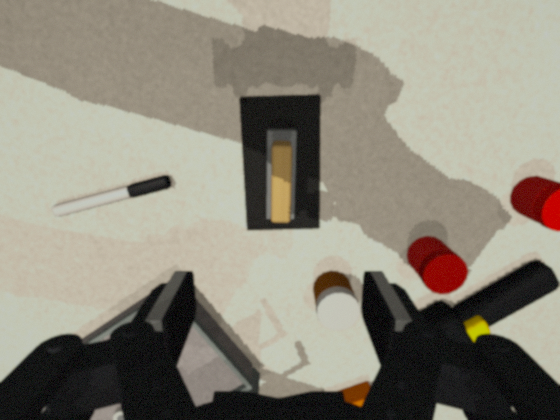

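Wiper grip is centred between the fingers at (281,182), aligned with the tool.

```bash
python3 -c "
from h import *
print(go((441,311.2,32)))"
```

```text
(array([  2.4,   1.7, 198.8]), array([0., 0., 0.]))
```

Request:
{"fn": "servo_tool", "kwargs": {
  "plan": [
    [0.0024,0.0017,0.025,0,0,0,0.07],
    [0,0,0.03,0,0,0,0.07],
    [0,0,0.03,0,0,0,0.07],
    [0,0,0.03,0,0,0,0.07],
    [0,0,0.03,0,0,0,0.07],
    [0,0,0.025,0,0,0,0.07],
    [0,0,0.015,0,0,0,0.07],
    [0,0,0.013,0,0,0,0.07],
    [0,0,0,0,0,0,0.07],
    [0,0,0,0,0,0,0.07]
  ]
}}

```text
t: 13.35
position: [441.2, 311.3, 33.0]
orientation: [3.142, 0.0, 2.653]
ft_force: [0.6, -0.1, -0.5]
opening: 0.816
gripper_force: 0.0
```

Request:
{"fn": "servo_tool", "kwargs": {
  "plan": [
    [0,0,0,0,0,0,0.04],
    [0,0,0,0,0,0,0.02],
    [0,0,0,0,0,0,0.008],
    [0,0,0,0,0,0,0.008],
    [0,0,0,0,0,0,0.008],
    [0,0,0,0,0,0,0.008],
    [0,0,0,0,0,0,0.008],
    [0,0,0,0,0,0,0.008],
    [0,0,0,0,0,0,0.008],
    [0,0,0,0,0,0,0.008]
  ],
  "squeeze": 60
}}

```text
t: 14.35
position: [441.2, 311.6, 33.4]
orientation: [3.141, 0.0, 2.653]
ft_force: [-0.7, -0.5, 5.9]
opening: 0.204
gripper_force: 58.6
```

```bash
python3 -c "
from st import *
P,R=pose();print(P,R.as_euler('xyz'))
p=wor(-25,88); print(p)
print(go((*p,200),[np.pi,0,Y-np.pi]), loc(P))"
```

```text
[441.18978183 311.56369351  33.39378344] [3.14069895e+00 3.38241605e-04 2.65293486e+00]
[544.1988208  129.10424296]
(array([-176.7, -112.6, -166.6]), array([  0. ,   0. , -34.5])) [-106.7  280.9]
```

```bash
python3 -c "
from st import *
p=wor(24,80)
print(go((*p,200),[np.pi,0,Y-np.pi]),p)"
```

```text
(array([-221.6,  -91.4, -166.6]), array([  0. ,   0. , -34.5])) [593.78946743 126.70262558]
```

Request:
{"fn": "servo_tool", "kwargs": {
  "plan": [
    [0,0,-0.02,0,0,0,0.008],
    [0,0,-0.035,0,0,0,0.008],
    [0,0,-0.035,0,0,0,0.008],
    [0,0,-0.035,0,0,0,0.008],
    [0,0,-0.035,0,0,0,0.008],
    [-0.03,-0.013,-0.007,0,0,0,0.008],
    [-0.03,-0.013,0,0,0,0,0.008],
    [-0.03,-0.013,0,0,0,0,0.008],
    [-0.03,-0.013,0,0,0,0,0.008],
    [-0.03,-0.013,0,0,0,0,0.008]
  ]
}}

```text
t: 15.35
position: [543.3, 182.4, 200.0]
orientation: [3.141, -0.0, 2.653]
ft_force: [0.0, 0.5, -1.1]
opening: 0.197
gripper_force: 59.0
```

Request:
{"fn": "servo_tool", "kwargs": {
  "plan": [
    [-0.03,-0.013,0,0,0,0,0.008],
    [-0.03,-0.013,0,0,0,0,0.008],
    [-0.012,0,0,0,0,0,0.008],
    [0,0,0,0,0,-7,0.008],
    [0,0,0,0,0,-7,0.008],
    [0,0,0,0,0,-7,0.008],
    [0,0,0,0,0,-7,0.008],
    [0,0,0,0,0,-6.5,0.008],
    [0,0,0,0,0,0,0.008],
    [0,0,0,0,0,0,0.008]
  ]
}}

```text
t: 16.35
position: [594.0, 126.9, 199.8]
orientation: [3.141, -0.0, -3.031]
ft_force: [0.6, -0.1, -1.1]
opening: 0.196
gripper_force: 58.9
```

```bash
python3 s.py w6; python3 -c "
from st import *
p=wor(24,80)
print(go((*p,61.5),[np.pi,0,Y-np.pi]),p)"
```

```text
(array([  0.3,  -0.2, 138.3]), array([ 0. , -0. , -0.2])) [593.78946743 126.70262558]
```

View pics/w6.png

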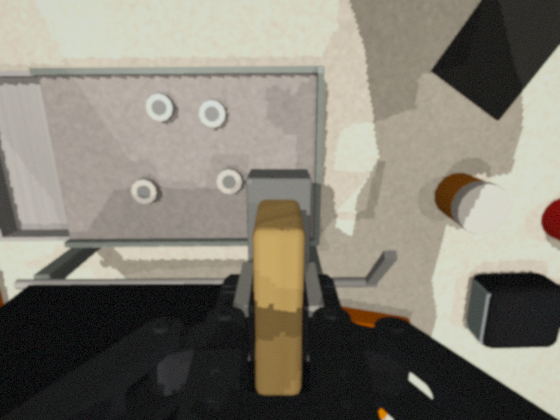

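The wiper is held upright and square to the deck. Caps are at (160,107), (212,113), (145,191), (230,181). I'll re-measure the deck from this nearer view.

```bash
python3 -c "
from st import *
c=np.load('pics/w6.npy',allow_pickle=True).item()
for n,q,z in [('lipFLout',(323,67),39),('lipFL in top',(317,75),39),('lipBL',(315,243),39),('lipBin',(240,240),39),('lipF at right',(40,69),39),('edgeF',(44,76),30),('edgeB',(66,235),30),('trFR',(0,78),25)]: print(n,loc(onz(c,q,z)))
for q in [(160,107),(212,113),(145,191),(230,181)]: print('cap',loc(onz(c,q,40)))
"
```

```text
lipFLout [-74.4 114.6]
lipFL in top [-68.5 110.1]
lipBL [ 73.9 112.5]
lipBin [70.7 44.8]
lipF at right [ -73.5 -106.3]
edgeF [ -68.8 -109.7]
edgeB [  68.9 -116.8]
trFR [ -67.7 -149.2]
cap [-44.8 -15.2]
cap [-40.   26.2]
cap [ 24.7 -35.2]
cap [16.1 38.3]
```

Request:
{"fn": "servo_tool", "kwargs": {
  "plan": [
    [0.004,0,0.02,0,0,0,0.008],
    [0,0,0.03,0,0,0,0.008],
    [0,0,0.03,0,0,0,0.008],
    [0,0,0.03,0,0,0,0.008],
    [0,0,0.015,0,0,0,0.008],
    [0,0,0.008,0,0,0,0.008],
    [0,0,0.0045,0,0,0,0.008],
    [0,0,0,0,0,0,0.008],
    [0,0,0,0,0,0,0.008],
    [0,-0.008,0,0,0,0,0.008]
  ]
}}

```text
t: 17.4
position: [591.7, 119.5, 63.3]
orientation: [3.141, 0.002, -3.027]
ft_force: [0.3, 0.5, -1.3]
opening: 0.202
gripper_force: 58.9
```

Request:
{"fn": "servo_tool", "kwargs": {
  "plan": [
    [0,-0.012,0,0,0,0,0.008],
    [0,-0.012,0,0,0,0,0.008],
    [0,-0.012,0,0,0,0,0.008],
    [0,-0.012,0,0,0,0,0.008],
    [0,-0.012,0,0,0,0,0.008],
    [0,-0.012,0,0,0,0,0.008],
    [0,-0.012,0,0,0,0,0.008],
    [0,-0.012,0,0,0,0,0.008],
    [0,-0.012,0,0,0,0,0.008],
    [0,-0.012,0,0,0,0,0.008]
  ]
}}

```text
t: 18.4
position: [604.8, -1.9, 62.3]
orientation: [-3.142, 0.0, -3.028]
ft_force: [-0.1, 0.4, -1.7]
opening: 0.203
gripper_force: 58.9
```

Request:
{"fn": "servo_tool", "kwargs": {
  "plan": [
    [0,-0.012,0,0,0,0,0.008],
    [0,-0.012,0,0,0,0,0.008],
    [0,-0.012,0,0,0,0,0.008],
    [0,-0.012,0,0,0,0,0.008],
    [0,-0.012,0,0,0,0,0.008],
    [0,-0.01,0,0,0,0,0.008],
    [0,-0.006,0,0,0,0,0.008],
    [0,0,0,0,0,0,0.008],
    [0,0,0,0,0,0,0.008],
    [0,0,0,0,0,0,0.008]
  ]
}}

```text
t: 19.4
position: [613.3, -75.6, 62.3]
orientation: [3.141, 0.0, -3.027]
ft_force: [0.1, 0.0, -0.4]
opening: 0.203
gripper_force: 58.9
```

```bash
python3 s.py w7; python3 -c "
from st import *
P,R=pose();print(loc(P),P[2])
p=wor(-22,80)
print(go((*p,120),[np.pi,0,Y-np.pi]))"
```

```text
[  20.5 -123.2] 62.28600104755226
(array([ 42.4, 203.3, -57.6]), array([0. , 0. , 0.1]))
```

View pics/w7.png

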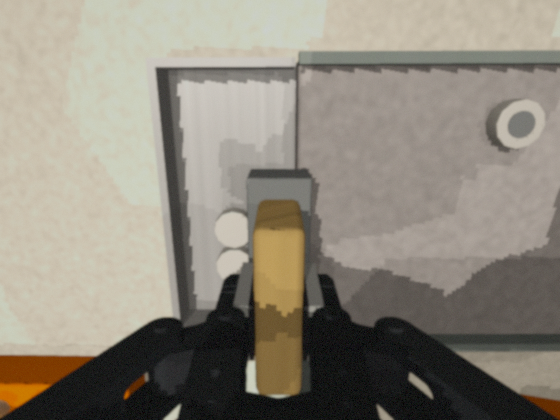

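Two caps lie in the trough at (233,229) and (233,266); the remaining ones stay on the deck, e.g. (520,124). Second pass.

Request:
{"fn": "servo_tool", "kwargs": {
  "plan": [
    [0,0,-0.025,0,0,0,0.008],
    [0,0,-0.033,0,0,0,0.008],
    [0.007,0.034,0,0,0,0,0.008],
    [0.007,0.034,0,0,0,0,0.008],
    [0.007,0.034,0,0,0,0,0.008],
    [0.007,0.034,0,0,0,0,0.008],
    [0.007,0.034,0,0,0,0,0.008],
    [0.007,0.033,0,0,0,0,0.008],
    [0,0,0,0,0,0,0.008],
    [0,0,0,0,0,0,0.008]
  ]
}}

```text
t: 20.45
position: [548.3, 121.9, 120.4]
orientation: [3.141, 0.0, -3.025]
ft_force: [0.4, -0.9, -1.8]
opening: 0.201
gripper_force: 58.9
```

Request:
{"fn": "servo_tool", "kwargs": {
  "plan": [
    [0,0,0.02,0,0,0,0.008],
    [0,0,0.02,0,0,0,0.008],
    [0,0,0.012,0,0,0,0.008],
    [0,0,0.006,0,0,0,0.008],
    [0,0,0,0,0,0,0.008],
    [0,0,0,0,0,0,0.008],
    [0,-0.008,0,0,0,0,0.008],
    [0,-0.012,0,0,0,0,0.008],
    [0,-0.012,0,0,0,0,0.008],
    [0,-0.012,0,0,0,0,0.008]
  ]
}}

```text
t: 21.45
position: [553.8, 75.1, 62.6]
orientation: [-3.141, 0.0, -3.029]
ft_force: [0.6, -0.3, -0.6]
opening: 0.202
gripper_force: 59.0
```

Request:
{"fn": "servo_tool", "kwargs": {
  "plan": [
    [0,-0.012,0,0,0,0,0.008],
    [0,-0.012,0,0,0,0,0.008],
    [0,-0.012,0,0,0,0,0.008],
    [0,-0.012,0,0,0,0,0.008],
    [0,-0.012,0,0,0,0,0.008],
    [0,-0.012,0,0,0,0,0.008],
    [0,-0.012,0,0,0,0,0.008],
    [0,-0.012,0,0,0,0,0.008],
    [0,-0.012,0,0,0,0,0.008],
    [0,-0.012,0,0,0,0,0.008]
  ]
}}

```text
t: 22.45
position: [567.3, -43.4, 62.3]
orientation: [-3.142, 0.0, -3.028]
ft_force: [-0.2, 0.5, -1.9]
opening: 0.197
gripper_force: 58.9
```

Request:
{"fn": "servo_tool", "kwargs": {
  "plan": [
    [0,-0.012,0,0,0,0,0.008],
    [0,-0.012,0,0,0,0,0.008],
    [0,-0.01,0,0,0,0,0.008],
    [0,-0.006,0,0,0,0,0.008],
    [0,0,0,0,0,0,0.008],
    [0,0,0,0,0,0,0.008],
    [0,0,-0.025,0,0,0,0.008],
    [0,0,-0.035,0,0,0,0.008],
    [0,0,-0.035,0,0,0,0.008],
    [0,0,-0.035,0,0,0,0.008]
  ]
}}

```text
t: 23.45
position: [571.4, -81.1, 193.6]
orientation: [3.141, -0.0, -3.027]
ft_force: [1.2, 0.2, -2.2]
opening: 0.2
gripper_force: 58.9
```

Request:
{"fn": "servo_tool", "kwargs": {
  "plan": [
    [0.01,0.03,-0.005,0,0,0,0.008],
    [0.01,0.03,-0.005,0,0,0,0.008],
    [0.01,0.03,0,0,0,0,0.008],
    [0.01,0.03,0,0,0,0,0.008],
    [0.01,0.03,0,0,0,0,0.008],
    [0.01,0.03,0,0,0,0,0.008],
    [0,0,0,0,0,0,0.008],
    [0,0,0,0,0,0,0.008],
    [0,0,0,0,0,0,0.008],
    [0,0,0,0,0,0,0.008]
  ]
}}

```text
t: 24.45
position: [492.1, 89.0, 202.3]
orientation: [-3.141, 0.0, -3.03]
ft_force: [-0.2, -0.0, -0.8]
opening: 0.2
gripper_force: 58.9
```

```bash
python3 s.py w8; python3 -c "
from st import *
P,R=pose();print(loc(P),P[2])
print(go((441.2,311.6,205),[np.pi,0,2.653]))"
```

```text
[-81.4  54.1] 202.22712742985553
(array([ 25.7, 226.8,  -2.8]), array([-0. ,  0. , 34.4]))
```

View pics/w8.png

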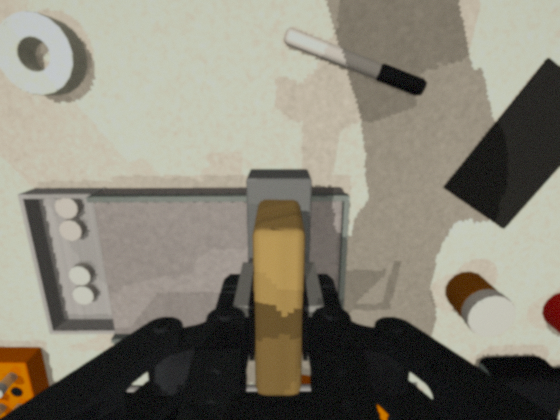

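All four caps are in the trough at (67,208), (70,230), (80,275), (83,295), and the deck is clear. Return the wiper to its mat.

Request:
{"fn": "servo_tool", "kwargs": {
  "plan": [
    [0.003,0.028,0,0,0,0,0.008],
    [0.003,0.028,0,0,0,0,0.008],
    [0.003,0.028,0,0,0,0,0.008],
    [0.003,0.028,0,0,0,0,0.008],
    [0.003,0.028,0,0,0,0,0.008],
    [0.003,0.028,0,0,0,0,0.008],
    [0.003,0.028,0,0,0,0,0.008],
    [0.005,0.03,0,0,0,0,0.008],
    [0,0,0,0,0,7,0.008],
    [0,0,0,0,0,7,0.008]
  ]
}}

```text
t: 25.5
position: [440.4, 312.0, 202.0]
orientation: [-3.142, -0.0, 3.006]
ft_force: [-0.2, -0.8, -1.3]
opening: 0.199
gripper_force: 59.0
```

Request:
{"fn": "servo_tool", "kwargs": {
  "plan": [
    [0,0,0,0,0,7,0.008],
    [0,0,0,0,0,7,0.008],
    [0,0,0,0,0,6.4,0.008],
    [0,0,0.025,0,0,0,0.008],
    [0,0,0.03,0,0,0,0.008],
    [0,0,0.03,0,0,0,0.008],
    [0,0,0.025,0,0,0,0.008],
    [0,0,0.015,0,0,0,0.008],
    [0,0,0,0,0,0,0.008],
    [0,0,0,0,0,0,0.008]
  ]
}}

```text
t: 26.5
position: [440.8, 311.1, 77.3]
orientation: [-3.141, -0.0, 2.654]
ft_force: [0.4, 0.2, -0.7]
opening: 0.2
gripper_force: 59.1
```

```bash
python3 -c "
from st import *
print(go((441.2,311.6,34.2),[np.pi,0,2.653]))"
```

```text
(array([-0.2,  0.6, 43.1]), array([-0., -0.,  0.]))
```

Request:
{"fn": "servo_tool", "kwargs": {
  "plan": [
    [0,0.0006,0.015,0,0,0,0.008],
    [0,0,0.014,0,0,0,0.008],
    [0,0,0.009,0,0,0,0.008],
    [0,0,0.004,0,0,0,0.008],
    [0,0,0.0015,0,0,0,0.008],
    [0,0,0,0,0,0,0.008],
    [0,0,0,0,0,0,0.025],
    [0,0,0,0,0,0,0.045],
    [0,0,0,0,0,0,0.06],
    [0,0,0,0,0,0,0.06]
  ]
}}

```text
t: 27.5
position: [440.7, 312.1, 34.0]
orientation: [3.141, 0.0, 2.655]
ft_force: [0.3, -0.1, 0.1]
opening: 0.704
gripper_force: 0.0
```

Request:
{"fn": "servo_tool", "kwargs": {
  "plan": [
    [0,0,-0.01,0,0,0,0.06],
    [0,0,-0.025,0,0,0,0.06],
    [0,0,-0.03,0,0,0,0.06],
    [0,0,-0.03,0,0,0,0.06],
    [0,0,-0.03,0,0,0,0.075],
    [0,0,-0.035,0,0,0,0.075],
    [0,0,-0.035,0,0,0,0.075],
    [0,0,-0.01,0,0,0,0.075],
    [0,0,0,0,0,0,0.075],
    [0,0,0,0,0,0,0.075]
  ]
}}

```text
t: 28.5
position: [440.1, 311.7, 238.2]
orientation: [-3.141, -0.0, 2.655]
ft_force: [-0.1, -0.3, -0.2]
opening: 0.883
gripper_force: 0.0
```

```bash
python3 s.py w9; python3 -c "
from st import *
I=cv2.imread('pics/w9.png'); c=np.load('pics/w9.npy',allow_pickle=True).item()
hsv=cv2.cvtColor(I,cv2.COLOR_BGR2HSV); w=((hsv[...,0]>10)&(hsv[...,0]<25)&(hsv[...,1]>80)&(hsv[...,2]>60)).astype(np.uint8)
cw=max(cv2.findContours(w,0,2)[0],key=cv2.contourArea); bw=cv2.boxPoints(cv2.minAreaRect(cw)); print([onz(c,q,64)[:2].round(0).tolist() for q in bw])
ct,cs=arm.calibration('top'),arm.calibration('scene'); A,B=arm.capture('top'),arm.capture('scene')
cv2.imwrite('pics/t9.png',A);cv2.imwrite('pics/s9.png',B)
for I,cc,z in ((A,ct,52),(B,cs,52)):
  h=cv2.cvtColor(I,cv2.COLOR_BGR2HSV)
  for X in ((590,296,52),(484,-275,52)):
    q=proj(cc,X).astype(int); r=I[q[1]-14:q[1]+15,q[0]-14:q[0]+15].astype(int)
    print(q, r[14,14]); m=(r.min(2)>r[14,14].min()-12)&(r.max(2)-r.min(2)<25)
"
```

```text
[[403.0, 322.0], [410.0, 337.0], [476.0, 303.0], [467.0, 287.0]]
[214 198] [144 151 148]
[382 231] [149 150 148]
[373 225] [157 166 169]
[162 225] [162 171 172]
```

```bash
python3 -c "
from st import *
print(go((585,296,238),[np.pi,0,Y-np.pi]))
A=cv2.imread('pics/w9.png'); c=np.load('pics/w9.npy',allow_pickle=True).item()
q=proj(c,(590,296,52)); print(q)
x,y=q.astype(int); print(A[y-40:y+41:8,x-40:x+41:8].astype(int).tolist())"
```

```text
(array([-135.4,   54. ,   -0.9]), array([ -0.1,  -0.1, -34.4]))
[332.35888237 313.17829199]
[[[179, 196, 195], [178, 195, 196], [181, 199, 196], [160, 178, 188], [19, 45, 76], [13, 39, 71], [100, 116, 129], [152, 170, 176], [183, 199, 195], [179, 198, 196], [117, 128, 126]], [[182, 200, 197], [181, 200, 196], [178, 196, 196], [13, 45, 77], [9, 44, 75], [7, 38, 71], [0, 33, 63], [120, 136, 145], [127, 145, 152], [183, 200, 196], [5, 4, 0]], [[181, 198, 195], [175, 194, 195], [168, 187, 194], [5, 41, 77], [85, 97, 105], [90, 96, 102], [83, 92, 96], [48, 65, 83], [123, 137, 147], [180, 197, 195], [17, 17, 20]], [[179, 198, 196], [177, 195, 194], [168, 185, 195], [85, 97, 105], [183, 194, 192], [184, 197, 196], [183, 195, 195], [176, 188, 188], [130, 143, 153], [178, 195, 196], [15, 15, 18]], [[177, 196, 196], [176, 196, 194], [168, 187, 195], [169, 183, 182], [184, 196, 196], [182, 195, 194], [182, 194, 194], [184, 196, 195], [171, 189, 190], [172, 191, 194], [9, 15, 13]], [[180, 198, 194], [176, 194, 194], [177, 195, 196], [181, 194, 193], [185, 196, 196], [185, 196, 196], [183, 196, 1
[... 312 characters left out ...]
9, 196, 195], [177, 196, 195], [180, 196, 196], [174, 192, 194], [180, 197, 193], [177, 196, 194], [183, 200, 195], [138, 157, 158]], [[179, 197, 196], [178, 196, 193], [180, 197, 193], [179, 197, 194], [177, 195, 195], [178, 196, 194], [178, 198, 194], [177, 195, 195], [181, 198, 196], [173, 192, 193], [181, 197, 195]], [[169, 186, 186], [134, 149, 156], [178, 196, 193], [181, 198, 195], [181, 198, 195], [180, 198, 194], [182, 200, 196], [179, 198, 196], [180, 197, 194], [178, 197, 194], [176, 193, 195]], [[181, 197, 194], [124, 140, 148], [185, 199, 195], [182, 197, 195], [181, 199, 195], [181, 198, 194], [180, 196, 195], [181, 198, 195], [181, 197, 195], [184, 197, 194], [182, 198, 195]]]
```

Request:
{"fn": "servo_tool", "kwargs": {
  "plan": [
    [-0.03,0.012,0,0,0,0,0.08],
    [-0.03,0.012,0,0,0,0,0.08],
    [-0.03,0.012,0,0,0,0,0.08],
    [-0.03,0.012,0,0,0,0,0.08],
    [-0.015,0.006,0,0,0,0,0.08],
    [0,0,0,0,0,-8,0.08],
    [0,0,0,0,0,-8,0.08],
    [0,0,0,0,0,-8,0.08],
    [0,0,0,0,0,-8,0.08],
    [0,0,0,0,0,-2.4,0.08]
  ]
}}

```text
t: 29.65
position: [584.9, 296.2, 237.1]
orientation: [-3.141, -0.002, -3.023]
ft_force: [-0.6, -1.3, 0.7]
opening: 0.937
gripper_force: 0.0
```

```bash
cat > pot.py <<'E'
from st import *
import sys
def pot(I,c,g,name=None):
    """cap-top circle near guess g (z 52): bright, less yellow than the bench; plus amber body blob"""
    f=cv2.bilateralFilter(I,9,30,7).astype(int); d=f[...,1]-f[...,0]
    q=proj(c,(g[0],g[1],52)); k=np.zeros(I.shape[:2],np.uint8); cv2.circle(k,tuple(int(v) for v in q),60,1,-1)
    m=((d<15)&(f.min(2)>150)&(k>0)).astype(np.uint8); m=cv2.morphologyEx(m,cv2.MORPH_OPEN,np.ones((7,7),np.uint8))
    C=max(cv2.findContours(m,0,2)[0],key=cv2.contourArea); h=cv2.convexHull(C); (x,y),r=cv2.minEnclosingCircle(h)
    M=cv2.moments(h); q2=(M['m10']/M['m00'],M['m01']/M['m00'])
    h2=cv2.cvtColor(I,cv2.COLOR_BGR2HSV); a=((h2[...,0]>8)&(h2[...,0]<22)&(h2[...,1]>140)&(h2[...,2]>35)&(h2[...,2]<130)&(k>0)).astype(np.uint8)
    X=onz(c,q2,52); e=onz(c,(q2[0]+np.sqrt(cv2.contourArea(h)/np.pi),q2[1]),52)
    print("guess px",q.round(),"cap px",np.round(q2,1),"circ r",round(r,1),"area r",round(np.sqrt(cv2.contourArea(h)/np.pi),1),"mm r",np.linalg.norm(e-X).round(1),"at",X.round(1),"amber",int(a.sum()),np.argwhere(a).mean(0)[::-1].round() if a.any() else None)
    return X,q2
if __name__=="__main__":
    n=sys.argv[1]; pot(cv2.imread(f"pics/{n}.png"),np.load(f"pics/{n}.npy",allow_pickle=True).item(),(float(sys.argv[2]),float(sys.argv[3])))
E
python3 s.py w10; for n in w9 w10; do python3 pot.py $n 590 296; done; python3 -c "
from st import *
print(pose()[0]); print(go((585,296,238),[np.pi,0,Y-np.pi]))"
```

```text
guess px [332. 313.] cap px [334.7 309.5] circ r 20.0 area r 18.5 mm r 19.3 at [587.1 300.1  52. ] amber 440 [327. 281.]
guess px [278. 189.] cap px [271.5 187.9] circ r 20.1 area r 14.3 mm r 13.3 at [589.6 289.5  52. ] amber 90 [283. 161.]
[584.90309475 296.10748812 237.17797961]
(array([-0.1, -0.1, -0.8]), array([-0. , -0.1,  0.3]))
```

```bash
python3 -c "
from st import *
for n in ('w9','w10'):
  I=cv2.imread(f'pics/{n}.png'); c=np.load(f'pics/{n}.npy',allow_pickle=True).item()
  f=cv2.GaussianBlur(I,(5,5),0).astype(float); x,y=proj(c,(588,298,52)).astype(int)
  s=f[y-48:y+49:6,x-48:x+49:6]; r=np.round(100*s[...,0]/(s[...,1]+1)).astype(int); print(n,x,y)
  for a,b in zip(r,s[...,1].astype(int)): print(' '.join(f'{v:3d}' for v in a),' | ',' '.join(f'{v:3d}' for v in b))
"
```

```text
w9 333 310
 91  91  91  91  90  90  90  90  90  89  91  90  90  90  91  91  92  |  198 199 199 199 198 191 184 182 182 184 190 198 198 199 197 198 199
 90  90  91  92  90  90  89  89  89  90  90  90  90  92  91  91  90  |  198 197 199 199 198 185 185 174 175 181 182 195 198 199 197 197 199
 92  91  92  90  90  88  54  18  25  69  88  89  91  90  90  89  91  |  199 198 199 196 197 168  62  39  39  69 142 176 198 198 183  61  94
 91  90  90  90  90  45  20  12  16  18  72  88  89  91  90 100  92  |  198 199 199 199 193  55  43  39  37  33  68 144 169 199 156  10  47
 91  90  91  91  88  14  27  68  79  75  48  87  88  91  88  83 100  |  199 197 197 197 172  42  44  65  75  66  45 141 140 194 135  11  13
 90  90  90  90  89  37  90  91  92  92  92  86  89  90  88 100 100  |  198 198 198 191 177  48  98 123 156 154 107 115 139 194 107  11   9
 90  91  90  89  90  85  93  92  93  93  93  91  89  90  87 100 100  |  196 198 198 185 183  91 173 197 196 195 195 159 161 195  89  11  11
 90  90  91  90  90  92  93  93  93  93  93  93  90  90  88 100  69  |  195 196 197 193 187 148 196 196 196 1
[... 2982 characters left out ...]

 90  90  90  90  90  90  91  91  91  90  90  88  88  88  89  88  89  |  194 196 194 192 192 196 205 203 197 188 179 148 148 148 150 149 149
 91  91  91  91  91  91  91  90  90  91  90  88  88  88  89  89  89  |  203 204 203 202 203 202 204 199 204 201 199 149 146 151 147 149 149
 91  91  90  90  91  91  90  91  91  91  90  89  88  88  89  88  89  |  205 206 203 205 205 204 205 203 204 201 202 170 148 149 148 144 147
 91  91  91  91  91  91  91  91  91  89  89  91  88  88  88  89  88  |  207 207 204 205 206 202 205 201 201 161 186 203 154 149 148 148 150
 91  91  91  91  91  91  90  90  89  89  88  90  90  89  88  89  89  |  205 206 207 206 207 202 205 195 167 147 149 190 186 147 150 153 148
```

```bash
python3 -c "
from st import *
c=[np.load(f'pics/{n}.npy',allow_pickle=True).item() for n in ('w9','w10')]
print(tri(c[0],(334.7,309.5),c[1],(282,187.5)), onz(c[1],(282,187.5),52))
print(go((589,299,45)), loc((589,299)))"
```

```text
(array([588.89132959, 299.43971643,  49.15502917]), np.float64(0.45160770515993237)) [588.10368316 299.12136106  52.        ]
(array([ -4.9,   2.6, 192.2]), array([0., 0., 0.])) [ 38.7 251.7]
```

Request:
{"fn": "servo_tool", "kwargs": {
  "plan": [
    [-0.0045,0.003,0.02,0,0,0,0.085],
    [0,0,0.03,0,0,0,0.085],
    [0,0,0.035,0,0,0,0.085],
    [0,0,0.035,0,0,0,0.085],
    [0,0,0.035,0,0,0,0.085],
    [0,0,0.03,0,0,0,0.085],
    [0,0,0.02,0,0,0,0.085],
    [0,0,0.0125,0,0,0,0.085],
    [0,0,0.005,0,0,0,0.085],
    [0,0,0,0,0,0,0.085]
  ]
}}

```text
t: 30.7
position: [589.2, 300.0, 15.7]
orientation: [-3.141, -0.001, -3.029]
ft_force: [-0.3, 0.1, -0.5]
opening: 0.996
gripper_force: 0.0
```

Request:
{"fn": "servo_tool", "kwargs": {
  "plan": [
    [0,0,0,0,0,0,0.07],
    [0,0,0,0,0,0,0.055],
    [0,0,0,0,0,0,0.045],
    [0,0,0,0,0,0,0.035],
    [0,0,0,0,0,0,0.035],
    [0,0,0,0,0,0,0.035],
    [0,0,0,0,0,0,0.035],
    [0,0,0,0,0,0,0.035],
    [0,0,0,0,0,0,0.035],
    [0,0,0,0,0,0,0.035]
  ],
  "squeeze": 30
}}

```text
t: 31.7
position: [589.9, 300.3, 17.4]
orientation: [3.141, 0.001, -3.028]
ft_force: [-0.4, -0.5, 6.6]
opening: 0.516
gripper_force: 29.8
```

```bash
python3 -c "
from st import *
P=pose()[0];print(P); p=wor(-10,45)
print(go((*p,220),[np.pi,0,Y-np.pi]),p)"
```

```text
[589.86588733 300.3095473   17.42836066]
(array([  49.4, -207.8, -202.8]), array([ 0. ,  0.1, -0. ])) [563.97013682  88.07870137]
```

Request:
{"fn": "servo_tool", "kwargs": {
  "plan": [
    [0,0,-0.015,0,0,0,0.035],
    [0,0,-0.03,0,0,0,0.035],
    [0,0,-0.035,0,0,0,0.035],
    [0,0,-0.04,0,0,0,0.035],
    [0.005,-0.01,-0.04,0,0,0,0.035],
    [0.0075,-0.033,-0.035,0,0,0,0.035],
    [0.0075,-0.033,-0.008,0,0,0,0.035],
    [0.0075,-0.033,0,0,0,0,0.035],
    [0.0075,-0.033,0,0,0,0,0.035],
    [0.0075,-0.033,0,0,0,0,0.035]
  ]
}}

```text
t: 32.7
position: [566.5, 120.0, 220.6]
orientation: [3.142, 0.001, -3.028]
ft_force: [0.9, 0.4, -1.2]
opening: 0.515
gripper_force: 30.8
```

Request:
{"fn": "servo_tool", "kwargs": {
  "plan": [
    [0.007,-0.025,0,0,0,0,0.035],
    [0,-0.008,0.02,0,0,0,0.035],
    [0,0,0.035,0,0,0,0.035],
    [0,0,0.035,0,0,0,0.035],
    [0,0,0.03,0,0,0,0.035],
    [0,0,0.02,0,0,0,0.035],
    [0,0,0.01,0,0,0,0.035],
    [0,0,0,0,0,0,0.035],
    [0,0,0,0,0,0,0.035],
    [0,0,0,0,0,0,0.035]
  ]
}}

```text
t: 33.7
position: [564.4, 87.9, 70.6]
orientation: [3.141, 0.002, -3.028]
ft_force: [-0.0, 0.2, 0.3]
opening: 0.514
gripper_force: 30.8
```

```bash
python3 -c "
from st import *
P=pose()[0];print(P,loc(P),arm.get_obs()['ft_force']); p=wor(-10,45)
print(go((*p,48),[np.pi,0,Y-np.pi]),p)"
```

```text
[564.38558215  87.94967634  70.62926502] [-9.6 44.8] [-0.01031339  0.20591728  0.25610425]
(array([ 0.4,  0.2, 22.6]), array([ 0. ,  0.1, -0. ])) [563.97013682  88.07870137]
```

Request:
{"fn": "servo_tool", "kwargs": {
  "plan": [
    [0,0,0.01,0,0,0,0.035],
    [0,0,0.007,0,0,0,0.035],
    [0,0,0.004,0,0,0,0.035],
    [0,0,0.0015,0,0,0,0.035],
    [0,0,0,0,0,0,0.035],
    [0,0,0,0,0,0,0.035],
    [0,0,0,0,0,0,0.05],
    [0,0,0,0,0,0,0.065],
    [0,0,0,0,0,0,0.08],
    [0,0,0,0,0,0,0.08]
  ]
}}

```text
t: 34.7
position: [563.6, 87.8, 46.6]
orientation: [-3.142, -0.0, -3.028]
ft_force: [0.1, -0.2, 0.0]
opening: 0.934
gripper_force: 0.0
```

Request:
{"fn": "servo_tool", "kwargs": {
  "plan": [
    [0,0,-0.01,0,0,0,0.08],
    [0,0,-0.025,0,0,0,0.08],
    [0,0,-0.035,0,0,0,0.08],
    [0,0,-0.04,0,0,0,0.08],
    [0,0,-0.04,0,0,0,0.08],
    [0,0,-0.04,0,0,0,0.08],
    [0,0,0,0,0,0,0.08],
    [0,0,0,0,0,0,0.08],
    [0,0,0,0,0,0,0.08],
    [0,0,0,0,0,0,0.08]
  ]
}}

```text
t: 35.7
position: [563.0, 87.7, 235.7]
orientation: [-3.141, -0.002, -3.028]
ft_force: [-0.2, -0.5, 0.0]
opening: 0.936
gripper_force: 0.0
```

```bash
python3 -c "
from st import *
P=pose()[0];print(P)
I=arm.capture('top');c=arm.calibration('top'); J=arm.capture('scene'); d=arm.calibration('scene'); cv2.imwrite('pics/t10.png',I);cv2.imwrite('pics/s10.png',J)
A=cv2.imread('pics/top0.png');B=cv2.imread('pics/scene0.png')
for n,a,b,cc in (('top',A,I,c),('scene',B,J,d)):
  q=proj(cc,(484,-275,52)).astype(int); s=np.s_[q[1]-16:q[1]+17,q[0]-16:q[0]+17]; print(n,q,np.abs(a[s].astype(int)-b[s]).max(2).mean(), a[s].mean(),b[s].mean())
print(go((470,-275,239),[np.pi,0,Y-np.pi]))"
```

```text
[562.99138964  87.6615074  235.66503065]
top [382 231] 2.709825528007346 135.5564738292011 137.40985613712886
scene [162 225] 6.112029384756657 146.68013468013467 150.5292317110499
(array([ 133.7, -349.9,   -2.9]), array([-0. , -0.1, -0. ]))
```

Request:
{"fn": "servo_tool", "kwargs": {
  "plan": [
    [0.013,-0.034,0,0,0,0,0.085],
    [0.013,-0.034,0,0,0,0,0.085],
    [0.013,-0.034,0,0,0,0,0.085],
    [0.013,-0.034,0,0,0,0,0.085],
    [0.013,-0.034,0,0,0,0,0.085],
    [0.013,-0.034,0,0,0,0,0.085],
    [0.013,-0.034,0,0,0,0,0.085],
    [0.013,-0.034,0,0,0,0,0.085],
    [0.013,-0.034,0,0,0,0,0.085],
    [0.013,-0.034,0,0,0,0,0.085]
  ]
}}

```text
t: 36.8
position: [472.3, -266.0, 236.2]
orientation: [3.141, -0.001, -3.028]
ft_force: [-0.0, -0.5, 1.3]
opening: 0.997
gripper_force: 0.0
```

```bash
cat > grid.py <<'E'
from st import *
import sys
n=sys.argv[1]; X=[float(v) for v in sys.argv[2:5]]; st=int(sys.argv[5])
I=cv2.imread(f'pics/{n}.png'); c=np.load(f'pics/{n}.npy',allow_pickle=True).item()
f=cv2.GaussianBlur(I,(5,5),0).astype(float); x,y=proj(c,X).astype(int); k=8*st
s=f[y-k:y+k+1:st,x-k:x+k+1:st]; r=np.round(100*s[...,0]/(s[...,1]+1)).astype(int); print(n,x,y,"cols",x-k,"..",x+k,"rows",y-k)
for a,b in zip(r,s[...,1].astype(int)): print(' '.join(f'{v:3d}' for v in a),' | ',' '.join(f'{v:3d}' for v in b))
E
python3 s.py w11; python3 grid.py w11 484 -275 52 6; python3 pot.py w11 484 -275; python3 pot.py w4 484 -275;python3 -c "
from st import *
print(pose()[0],arm.get_obs()['q'])"
```

```text
w11 267 194 cols 219 .. 315 rows 146
 88  89  89  88  89  88  89  89  88  88  89  89  90  88  88  88  88  |  164 165 166 164 165 164 165 163 158 155 159 165 165 162 163 164 163
 89  89  88  89  90  89  89  88  88  88  88  88  90  89  88  88  88  |  165 164 162 166 165 165 162 152 148 148 147 150 164 165 163 164 161
 89  89  89  90  89  89  88  87  87  88  88  88  88  88  89  89  89  |  165 166 165 166 165 160 149 138 142 148 148 149 154 163 165 165 166
 88  89  89  89  88  86  77  58  38  73  88  88  87  88  88  89  89  |  163 164 164 163 159 129  68  44  36  69 145 150 150 159 161 163 162
 90  89  88  89  88  91  94  94  92  86  79  87  88  88  89  88  88  |  165 163 163 157 140 123 146 157 145  79  72 148 149 161 162 162 164
 89  89  88  88  91  93  93  93  93  93  89  86  88  88  88  89  88  |  164 163 161 158 151 162 167 167 167 165 110 112 155 163 164 166 164
 89  89  88  90  93  93  93  93  92  92  91  87  88  89  89  89  89  |  166 165 160 155 163 167 167 167 167 167 160 107 135 165 162 164 163
 88  88  88  90  92  92  92  92  92  92  92  90  88  89  89  88  89  |  157 159 155
[... 994 characters left out ...]
67 166 164 163 158 118 144 162 164 159 163
 89  89  89  89  89  89  89  89  89  88  87  88  88  88  88  88  87  |  165 164 164 165 165 165 165 162 161 145 128 113 111 150 153 136 150
 89  89  89  89  88  89  89  89  89  87  87  87  87  87  87  87  86  |  165 166 166 164 164 165 165 164 160 113 113 113 114 117 114 112 115
guess px [268. 195.] cap px [260.4 184.2] circ r 19.6 area r 16.0 mm r 14.7 at [ 474.6 -283.    52. ] amber 59 [268. 165.]
guess px [ 38. 149.] cap px [ 35.1 147.4] circ r 18.2 area r 16.2 mm r 20.6 at [ 482.3 -278.2   52. ] amber 360 [ 62. 142.]
[ 470.01530871 -272.51280193  236.18250392] [ 0.44686364  0.37673051 -0.03774476  2.00974813  0.02519378  0.75612228
  2.07118231]
```

Request:
{"fn": "servo_tool", "kwargs": {
  "plan": [
    [0,-0.006,0,0,0,0,0.085],
    [0,0,0,0,0,0,0.085],
    [0,0,0,0,0,0,0.085],
    [0,0,0,0,0,0,0.085],
    [0,0,0,0,0,0,0.085],
    [0,0,0,0,0,0,0.085],
    [0,0,0,0,0,0,0.085],
    [0,0,0,0,0,0,0.085],
    [0,0,0,0,0,0,0.085],
    [0,0,0,0,0,0,0.085]
  ]
}}

```text
t: 37.85
position: [473.7, -270.7, 236.8]
orientation: [-3.142, 0.0, -3.028]
ft_force: [0.2, -0.3, -0.2]
opening: 0.998
gripper_force: 0.0
```

```bash
python3 s.py w12; python3 grid.py w12 477 -281 52 4; python3 -c "
from st import *
print(pose()[0])"
```

```text
w12 267 185 cols 235 .. 299 rows 153
 89  88  89  89  89  89  89  89  88  88  87  89  88  88  88  88  90  |  165 161 166 167 167 163 166 160 151 148 149 149 147 147 148 152 165
 89  89  89  90  88  88  88  88  88  89  88  88  88  88  89  88  88  |  166 165 167 167 164 161 162 153 149 147 147 149 150 148 150 152 156
 89  89  89  89  88  88  87  80  70  66  76  83  88  88  88  88  88  |  166 166 167 166 164 163 145  99  72  60  78 113 145 148 152 146 151
 88  89  89  88  88  85  64  54  70  67  58  41  81  88  88  88  88  |  164 167 165 162 159 130  57  45  55  51  44  38  82 144 152 148 149
 89  89  89  89  87  78  90  93  95  93  92  89  69  82  88  89  89  |  163 165 160 158 146  71  98 130 147 144 132  89  48  91 148 149 147
 89  88  89  88  86  92  93  93  93  92  93  93  91  77  86  88  88  |  167 164 158 153 111 131 162 167 168 168 167 163 133  55 117 151 152
 89  88  88  88  91  93  93  93  92  92  92  92  92  91  85  88  89  |  166 157 158 154 147 167 167 168 168 168 168 168 166 129  91 136 157
 89  88  88  89  93  93  93  93  92  93  92  92  93  92  90  87  88  |  166 157 153
[... 660 characters left out ...]
  92  91  92  88  86  89  |  157 156 159 157 157 157 157 156 156 155 156 155 162 164 128 114 151
 89  89  89  88  90  92  92  92  92  92  92  92  92  92  88  88  89  |  158 157 157 157 155 157 156 156 156 156 156 156 157 143 114 138 162
 89  88  89  88  88  90  92  92  92  92  92  92  91  88  87  89  89  |  159 159 158 155 155 153 153 156 156 156 156 153 141 121 134 162 166
 88  88  89  88  88  89  89  90  91  91  90  89  89  88  89  89  89  |  157 161 160 157 155 157 159 160 157 157 156 157 155 161 164 166 165
 88  89  89  88  89  90  90  89  89  88  89  88  88  89  89  89  89  |  159 166 164 161 163 167 167 165 163 164 161 162 163 166 163 164 166
[ 473.64656036 -270.70905136  236.8128025 ]
```

```bash
python3 -c "
from st import *
c=[np.load(f'pics/{n}.npy',allow_pickle=True).item() for n in ('w4','w12')]
print(tri(c[0],(37,147.4),c[1],(269,191.5)), onz(c[1],(269,191.5),52))
X=onz(c[1],(269,191.5),52); print(go((X[0],X[1],16)))"
```

```text
(array([ 483.39093236, -279.12405014,   47.00175311]), np.float64(0.6739537572332438)) [ 482.4339969  -279.17001232   52.        ]
(array([ -7.8,  -9.4, 220.8]), array([0., 0., 0.]))
```

Request:
{"fn": "servo_tool", "kwargs": {
  "plan": [
    [-0.008,-0.0095,0.02,0,0,0,0.085],
    [0,0,0.03,0,0,0,0.085],
    [0,0,0.035,0,0,0,0.085],
    [0,0,0.035,0,0,0,0.085],
    [0,0,0.035,0,0,0,0.085],
    [0,0,0.03,0,0,0,0.085],
    [0,0,0.02,0,0,0,0.085],
    [0,0,0.01,0,0,0,0.085],
    [0,0,0.005,0,0,0,0.085],
    [0,0,0,0,0,0,0.085]
  ]
}}

```text
t: 38.9
position: [482.8, -279.3, 16.8]
orientation: [3.142, -0.0, -3.028]
ft_force: [-0.6, -0.1, -0.0]
opening: 0.995
gripper_force: 0.0
```

Request:
{"fn": "servo_tool", "kwargs": {
  "plan": [
    [0,0,0,0,0,0,0.07],
    [0,0,0,0,0,0,0.055],
    [0,0,0,0,0,0,0.045],
    [0,0,0,0,0,0,0.035],
    [0,0,0,0,0,0,0.035],
    [0,0,0,0,0,0,0.035],
    [0,0,0,0,0,0,0.035],
    [0,0,0,0,0,0,0.035],
    [0,0,0,0,0,0,0.035],
    [0,0,0,0,0,0,0.035]
  ],
  "squeeze": 30
}}

```text
t: 39.9
position: [483.1, -279.4, 17.7]
orientation: [-3.141, 0.001, -3.028]
ft_force: [-1.1, -0.1, 6.6]
opening: 0.515
gripper_force: 29.6
```

```bash
python3 -c "
from st import *
P=pose()[0];print(P); p=wor(-10,-45)
print(go((*p,220),[np.pi,0,Y-np.pi]),p)"
```

```text
[ 483.05717893 -279.39900747   17.74166849]
(array([-122.2,  265.8, -202.3]), array([-0. ,  0.1, -0. ])) [574.15842606  -1.34276564]
```

Request:
{"fn": "servo_tool", "kwargs": {
  "plan": [
    [0,0,-0.015,0,0,0,0.035],
    [0,0,-0.03,0,0,0,0.035],
    [0,0,-0.035,0,0,0,0.035],
    [0,0,-0.04,0,0,0,0.035],
    [0,0,-0.04,0,0,0,0.035],
    [-0.01,0.02,-0.035,0,0,0,0.035],
    [-0.015,0.034,-0.007,0,0,0,0.035],
    [-0.016,0.035,0,0,0,0,0.035],
    [-0.016,0.035,0,0,0,0,0.035],
    [-0.016,0.035,0,0,0,0,0.035]
  ]
}}

```text
t: 40.9
position: [537.3, -111.6, 219.5]
orientation: [-3.141, 0.001, -3.029]
ft_force: [0.7, 0.2, -0.2]
opening: 0.517
gripper_force: 30.8
```

Request:
{"fn": "servo_tool", "kwargs": {
  "plan": [
    [-0.016,0.035,0,0,0,0,0.035],
    [-0.016,0.035,0,0,0,0,0.035],
    [-0.017,0.03,0,0,0,0,0.035],
    [0,0,0,0,0,0,0.035],
    [0,0,0,0,0,0,0.035],
    [0,0,0,0,0,0,0.035],
    [0,0,0,0,0,0,0.035],
    [0,0,0,0,0,0,0.035],
    [0,0,0,0,0,0,0.035],
    [0,0,0,0,0,0,0.035]
  ]
}}

```text
t: 41.9
position: [574.5, -8.5, 218.9]
orientation: [-3.142, 0.0, -3.029]
ft_force: [-0.2, -0.1, -0.8]
opening: 0.517
gripper_force: 30.8
```

```bash
python3 s.py w13; python3 -c "
from st import *
P=pose()[0];print(P,loc(P)); p=wor(-10,-52)
print(go((*p,48.3),[np.pi,0,Y-np.pi]),p)
I=cv2.imread('pics/w13.png'); c=np.load('pics/w13.npy',allow_pickle=True).item()
print('expect pot0 cap px',proj(c,(*wor(-10,45),82)),proj(c,(*wor(-10,45),30)))
h=cv2.cvtColor(I,cv2.COLOR_BGR2HSV); m=((h[...,1]>120)&(h[...,0]<22)&(h[...,0]>6)&(h[...,2]>30)&(h[...,2]<140)); print('amber',blobs(m,60))
m=(I.min(2)>150); m[:60]=0; print('bright',[b for b in blobs(m,200) if b[1][4]<6000])
"
```

```text
[574.56458763  -8.36007406 218.82990578] [-10.4 -52. ]
(array([ -0.4,   0. , 170.5]), array([-0.,  0., -0.])) [574.95084856  -8.29776863]
expect pot0 cap px [400.71133465 197.63449331] [382.79329209 182.76610894]
amber [([373.2, 172.9], [361, 160, 38, 38, 449]), ([278.4, 243.9], [226, 221, 105, 59, 2539]), ([79.8, 293.7], [0, 283, 138, 50, 1586]), ([508.4, 341.0], [496, 332, 25, 29, 202])]
bright [([387.0, 190.9], [372, 168, 36, 51, 1028]), ([276.3, 293.1], [219, 268, 116, 52, 3766]), ([533.5, 336.6], [477, 297, 83, 104, 3827]), ([7.3, 392.5], [0, 385, 26, 21, 257])]
```

Pot 0 is still standing at its place (amber at (373,173), cap near the expected (400,197)). Lower pot 1.

Request:
{"fn": "servo_tool", "kwargs": {
  "plan": [
    [0,0,0.02,0,0,0,0.035],
    [0,0,0.03,0,0,0,0.035],
    [0,0,0.035,0,0,0,0.035],
    [0,0,0.03,0,0,0,0.035],
    [0,0,0.025,0,0,0,0.035],
    [0,0,0.015,0,0,0,0.035],
    [0,0,0.01,0,0,0,0.035],
    [0,0,0.004,0,0,0,0.035],
    [0,0,0.0015,0,0,0,0.035],
    [0,0,0,0,0,0,0.035]
  ]
}}

```text
t: 42.95
position: [575.0, -8.1, 48.8]
orientation: [-3.142, 0.001, -3.028]
ft_force: [-0.1, 0.2, -0.4]
opening: 0.516
gripper_force: 30.8
```

Request:
{"fn": "servo_tool", "kwargs": {
  "plan": [
    [0,0,0,0,0,0,0.035],
    [0,0,0,0,0,0,0.05],
    [0,0,0,0,0,0,0.065],
    [0,0,0,0,0,0,0.075],
    [0,0,0,0,0,0,0.075],
    [0,0,-0.01,0,0,0,0.075],
    [0,0,-0.025,0,0,0,0.075],
    [0,0,-0.04,0,0,0,0.075],
    [0,0,-0.04,0,0,0,0.075],
    [0,0,-0.04,0,0,0,0.075]
  ]
}}

```text
t: 43.95
position: [574.2, -8.1, 205.5]
orientation: [3.142, 0.0, -3.028]
ft_force: [0.8, 0.4, -0.4]
opening: 0.879
gripper_force: 0.0
```

Request:
{"fn": "servo_tool", "kwargs": {
  "plan": [
    [0.02,0.01,-0.04,0,0,0,0.05],
    [0.025,0.01,-0.04,0,0,0,0.05],
    [0.025,0.01,-0.04,0,0,0,0.05],
    [0.025,0.01,-0.03,0,0,0,0.05],
    [0.015,0.01,-0.02,0,0,0,0.05],
    [0,0,0,0,0,0,0.05],
    [0,0,0,0,0,0,0.05],
    [0,0,0,0,0,0,0.05],
    [0,0,0,0,0,0,0.05],
    [0,0,0,0,0,0,0.05]
  ]
}}

```text
t: 44.95
position: [459.8, 28.9, 372.4]
orientation: [-3.141, -0.002, -3.029]
ft_force: [0.9, -0.5, 0.3]
opening: 0.584
gripper_force: 0.0
```

```bash
python3 s.py w14; python3 -c "
from st import *
P=pose()[0];print(P,loc(P))
J=arm.capture('scene'); cv2.imwrite('pics/s14.png',J)
a=cv2.imread('pics/w14.png'); b=cv2.resize(J[150:290,180:430],None,fx=1.6,fy=1.6,interpolation=3)[:,:]
o=np.zeros((600,560,3),np.uint8); o[:370]=a[:370]; o[370:594,:400]=b; cv2.imwrite('pics/c14.png',o)
print(go((*wor(88,0),380),[np.pi,0,Y-np.pi]))
"
```

```text
[459.76753354  28.96037579 372.46353157] [-120.2   -1.9]
(array([-208.2,    2. ,   -7.6]), array([-0. , -0.1, -0. ]))
```

View pics/c14.png

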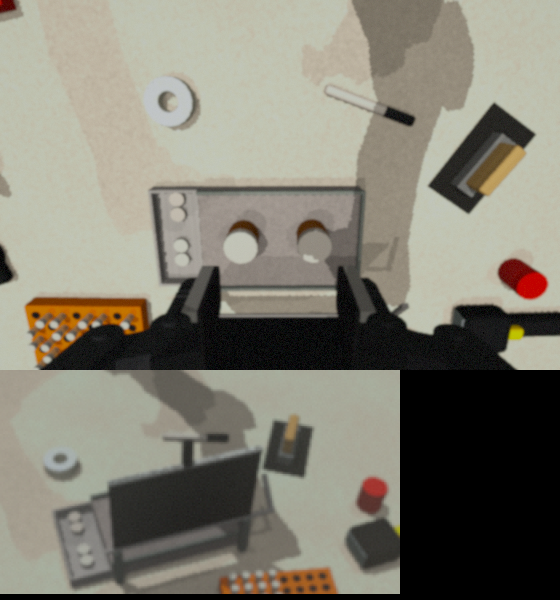

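Both pots are upright on the deck at (240,242) and (315,245). The four caps are in the trough, the wiper is on its mat, and the shade is still up. Now the tab.

Request:
{"fn": "servo_tool", "kwargs": {
  "plan": [
    [-0.02,0,0,0,0,0,0.05],
    [-0.03,0,0,0,0,0,0.05],
    [-0.035,0,0,0,0,0,0.05],
    [-0.035,0,0,0,0,0,0.05],
    [-0.035,0.001,0,0,0,0,0.05],
    [-0.03,0.001,0,0,0,0,0.05],
    [-0.02,0.001,0,0,0,0,0.05],
    [-0.006,0,0,0,0,0,0.05],
    [0,0,0,0,0,0,0.05],
    [0,0,0,0,0,0,0.05]
  ]
}}

```text
t: 46.05
position: [668.1, 55.8, 373.1]
orientation: [-3.141, -0.001, -3.028]
ft_force: [-0.1, -0.1, -0.3]
opening: 0.584
gripper_force: 0.0
```

```bash
python3 -c "
from st import *
P=pose()[0];print(P,loc(P)); print(go((669.7,56,257.5),[np.pi,0,Y-np.pi]))"
```

```text
[668.13411474  55.76440733 373.11473637] [89.8  1.1]
(array([-1.700e+00,  1.000e-01,  1.156e+02]), array([-0., -0., -0.]))
```

Request:
{"fn": "servo_tool", "kwargs": {
  "plan": [
    [-0.0015,0,0.025,0,0,0,0.05],
    [0,0,0.03,0,0,0,0.05],
    [0,0,0.03,0,0,0,0.05],
    [0,0,0.02,0,0,0,0.05],
    [0,0,0.0105,0,0,0,0.05],
    [0,0,0,0,0,0,0.03],
    [0,0,0,0,0,0,0.015],
    [0,0,0,0,0,0,0.005],
    [0,0,0,0,0,0,0.005],
    [0,0,0,0,0,0,0.005]
  ],
  "squeeze": 30
}}

```text
t: 47.05
position: [671.0, 56.2, 259.3]
orientation: [-3.142, 0.002, -3.028]
ft_force: [-0.6, -0.3, 6.0]
opening: 0.158
gripper_force: 32.7
```

```bash
python3 -c "
from st import *
P=pose()[0];print(P,loc(P),arm.get_obs()['opening'])
x=85-loc(P)[0]; z=P[2]+18.7-90; L=np.hypot(x,z); th=np.arctan2(z,x); print(th,L)
a=np.linspace(th,.785,18); X=L*np.cos(a); Z=L*np.sin(a)
print(np.c_[np.diff(X),-np.diff(Z)].round(1).tolist()); print('end',wor(85-X[-1],0),90+Z[-1]-18.7)"
```

```text
[670.9681147   56.23409462 259.33591568] [92.7  1.2] 0.15810216272078298
1.6117230844658834 188.19350569472837
[[9.1, -0.2], [9.1, 0.3], [9.1, 0.7], [9.1, 1.2], [9.0, 1.6], [8.9, 2.1], [8.8, 2.5], [8.7, 2.9], [8.5, 3.3], [8.4, 3.7], [8.2, 4.1], [7.9, 4.5], [7.7, 4.9], [7.5, 5.3], [7.2, 5.6], [6.9, 6.0], [6.6, 6.3]]
end [531.18348183  39.05199592] 204.3199087455301
```

Request:
{"fn": "servo_tool", "kwargs": {
  "plan": [
    [0.0091,0,-0.0002,0,0,0,0.005],
    [0.0091,0,0.0003,0,0,0,0.005],
    [0.0091,0,0.0007,0,0,0,0.005],
    [0.0091,0,0.0012,0,0,0,0.005],
    [0.009,0,0.0016,0,0,0,0.005],
    [0.0089,0,0.0021,0,0,0,0.005],
    [0.0088,0,0.0025,0,0,0,0.005],
    [0.0087,0,0.0029,0,0,0,0.005],
    [0.0085,0,0.0033,0,0,0,0.005],
    [0.0084,0,0.0037,0,0,0,0.005]
  ]
}}

```text
t: 48.05
position: [581.5, 45.7, 239.2]
orientation: [-3.141, -0.0, -3.028]
ft_force: [3.1, -3.0, 1.7]
opening: 0.16
gripper_force: 31.0
```

Request:
{"fn": "servo_tool", "kwargs": {
  "plan": [
    [0.0082,0,0.0041,0,0,0,0.005],
    [0.0079,0,0.0045,0,0,0,0.005],
    [0.0077,0,0.0049,0,0,0,0.005],
    [0.0075,0,0.0053,0,0,0,0.005],
    [0.0072,0,0.0056,0,0,0,0.005],
    [0.0069,0,0.006,0,0,0,0.005],
    [0.0066,0,0.0063,0,0,0,0.005],
    [0,0,0,0,0,0,0.005],
    [0,0,0,0,0,0,0.005],
    [0,0,0,0,0,0,0.005]
  ]
}}

```text
t: 49.05
position: [529.1, 39.6, 201.9]
orientation: [-3.141, -0.003, -3.028]
ft_force: [2.4, -4.6, -4.0]
opening: 0.158
gripper_force: 29.6
```

```bash
python3 -c "
from st import *
P=pose()[0];x=85-loc(P)[0]; z=P[2]+18.7-90; print(P,np.arctan2(z,x),np.hypot(x,z)); print(go((531.2,39.5,204.3)))"
```

```text
[529.12681323  39.58243403 201.87371079] 0.7683627881705031 187.88694459641755
(array([-2. , -0.3, -2.4]), array([0., 0., 0.]))
```

Request:
{"fn": "servo_tool", "kwargs": {
  "plan": [
    [-0.0015,0,-0.0015,0,0,0,0.005],
    [-0.0005,0,-0.0008,0,0,0,0.005],
    [0,0,0,0,0,0,0.005],
    [0,0,0,0,0,0,0.005],
    [0,0,0,0,0,0,0.03],
    [0,0,0,0,0,0,0.05],
    [0,0,0,0,0,0,0.05],
    [0,0,-0.01,0,0,0,0.05],
    [0,0,-0.03,0,0,0,0.05],
    [0,0,-0.03,0,0,0,0.05]
  ]
}}

```text
t: 50.05
position: [532.1, 40.7, 276.4]
orientation: [3.141, -0.001, -3.028]
ft_force: [-0.5, -0.0, -0.5]
opening: 0.584
gripper_force: 0.0
```

Request:
{"fn": "servo_tool", "kwargs": {
  "plan": [
    [0.02,0,-0.03,0,0,0,0.05],
    [0.03,0,-0.03,0,0,0,0.05],
    [0.03,0,-0.03,0,0,0,0.05],
    [0.01,0.03,-0.03,0,0,0,0.05],
    [0,0.035,0,0,0,0,0.05],
    [0,0.035,0,0,0,0,0.05],
    [0,0.035,0,0,0,0,0.05],
    [0,0.035,0,0,0,0,0.05],
    [0,0.02,0,0,0,0,0.05],
    [0,0,0,0,0,0,0.05]
  ]
}}

```text
t: 51.05
position: [420.7, 222.1, 396.0]
orientation: [3.14, 0.0, -3.024]
ft_force: [-0.1, -0.3, 0.4]
opening: 0.587
gripper_force: 0.0
```

```bash
python3 s.py w15; python3 -c "
from st import *
print(pose()[0],loc(pose()[0]),arm.get_obs()['t'])
J=arm.capture('scene'); d=arm.calibration('scene'); I=arm.capture('top'); t=arm.calibration('top'); w=np.load('pics/w15.npy',allow_pickle=True).item()
cv2.imwrite('pics/s15.png',J);cv2.imwrite('pics/t15.png',I)
W=cv2.imread('pics/w15.png')
for c,n in ((w,'w'),(t,'t'),(d,'s')):
  for a in (.785,):
    print(n,[proj(c,(*wor(85-r*np.cos(a),y),90+r*np.sin(a))).round().tolist() for r,y in ((160,113),(160,-113),(0,113),(0,-113),(204,0),(0,150),(60,150))])
o=np.zeros((590,800,3),np.uint8); o[:350,:560]=W[:350]
o[350:590,:400]=cv2.resize(J[160:280,200:400],None,fx=2,fy=2,interpolation=3); o[350:590,400:800]=cv2.resize(I[150:270,200:400],None,fx=2,fy=2,interpolation=3); cv2.imwrite('pics/c15.png',o)"
```

```text
[421.09818648 220.13351896 395.80525018] [-137.   192.4] 51.1
w [[200.0, 284.0], [-18.0, 283.0], [221.0, 315.0], [62.0, 315.0], [69.0, 270.0], [247.0, 315.0], [243.0, 306.0]]
t [[252.0, 209.0], [326.0, 202.0], [252.0, 179.0], [319.0, 173.0], [290.0, 215.0], [241.0, 180.0], [240.0, 191.0]]
s [[323.0, 179.0], [236.0, 198.0], [335.0, 241.0], [250.0, 262.0], [276.0, 171.0], [349.0, 237.0], [344.0, 215.0]]
```

View pics/c15.png

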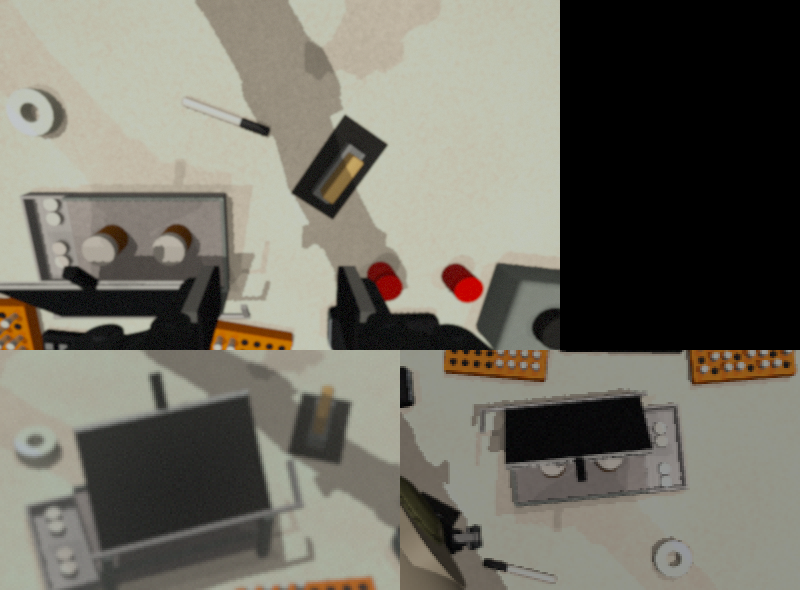

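The shade is at 45°, parallel to the index bar: tab tip is at (580,481), predicted (580,480). Both pots stand under it at (100,247) and (170,247), the caps are in the trough, and the wiper is on its mat. The gripper is clear.

```bash
python3 -c "
from bench import arm
print(arm.hand_in())"
```

```text
the job is handed in; nothing more can be done
None
```

The job is done and handed in: all four caps are in the trough, the wiper is back on its mat, both amber pots stand on the deck, and the shade is folded to 45° in line with the index bar and released.

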